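# Load the vial and crank the hand shaker to its stop

## Robot

A 7-joint arm with a two-finger parallel gripper is mounted at the origin on a cart in front of the work surface, level with it; the furniture and walls round the work are solid. World frame = base frame: x ahead of the robot, y to its left, z up, the work surface at z = 0. Lengths are in m, angles in degrees, forces in N, time in s.
With the tool pointing down it reaches from about 0.425 to 1.025 m from the base axis. Payload 9.4 kg.
Tool frame: the origin (TCP) lies midway between the tips of the shut fingers; the grasp point (between the pads) lies 19 mm behind it; x points along the fingers, y is the direction in which the jaws open and shut, and the axes are right-handed (so a half turn about x gives the same grasp; the last joint's range is limited). The gripper opens to 93 mm and grips with 3 to 60 N. Pads are 15 mm wide; open, the fingers measure 128 mm over their backs; the gripper's body (75 mm by 188 mm) begins 65 mm behind the grasp point.
Start: joints at [-74.181, 34.337, -0.143, 91.639, 0.103, 54.024, -4.572], TCP at [0.251, 0.68, 0.19] pointing down, gripper open.
Joint ranges: [-147.43, 147.43], [-19.82, 112.94], [-74.19, 73.91], [6.32, 146.72], [-59.91, 239.91], [6.04, 106.73], [-150.56, 150.56]. Speed limits (degrees/s): [127.2, 127.2, 172.46, 172.46, 180, 180, 180].

## Interface

Orientations are given as [roll, pitch, yaw] about the fixed x, y, z axes, in that order (R = Rz(yaw) Ry(pitch) Rx(roll)).
In Python, from cell import sense, snapshot, sign_off, find_in, place_of gives the robot as it stands.
- The arm moves only by the tool play_rows, never from a script. Its argument "plan" is a list of rows, each a list of 7 numbers: the shift along the tool's x, y, z in mm, then the turn, a rotation vector about the tool's x, y, z in units of 6 degrees (1.0 is 6 degrees), then the closure, from 0 (fully open) to 1 (shut). A call has 1 to 20 rows; each row shifts and turns the commanded pose from where the row before left it, along the tool's axes as they then stand; what a row does not reach is not made up. A row lasts 1/10 s, in which the tool goes at most 50 mm and 8.59 degrees, less where a joint would pass 70% of its speed; a pose out of reach is approached as far as the arm can. A call is refused whole if a number of a shift passes 50 or a number of a turn 1, either way. A call with a gripper value outside its range is refused whole. The fingers move at their own pace and stop on an object; "squeeze" is the grip in N (left out, the last holds). Time passes only in rows, so rows that do not move let the fingers close. It gives the time, the measured TCP pose, the force and the opening at its end, in the units of the state.
- sense(): the state, without advancing time (a new reading comes with each control period).
- snapshot(name): name is "side" or "top"; returns a dict with "img" (400x640x3 uint8, red, green, blue), "K" (3x3 intrinsics, pixels), "eye" and "attitude" of the camera in the world. Camera axes: x right, y down, z forward; pixel columns grow to the right and rows downward; lengths in m; the calibration is good to about 2 mm. A picture is of the moment at which its call begins. There is no depth.
- sign_off(): hands the job in, once; it reports no verdict.
Trained networks look in a picture, given as the dict that the camera call returned (one of the last four; its "shot" number tells which), for a name from the list of things; names that differ only in an ending like _2 or _b are one class to them, and where a whole thing is asked for, a point or a joint stands for the part that bears it (a point fixed in the world has none). Each returns a list of dicts, best first, with "p" (0 to 1); they miss things now and then, are a little off and sometimes report something else, mostly with a low value. They report only what shows in the picture. A call takes as long as a camera call.
- find_in(name, picture): "point" ([x, y, z] in m, in world coordinates, good to about 4 mm: the middle of the surface that is visible of it).
- place_of(name, picture): "point" ([x, y, z] in m, in world coordinates, good to about 4 mm: a listed point, or the origin of a listed thing).
The state is a dict: "time": time; "joints": joint angles; "joint_vel": joint speeds; "joint_torque": joint torques, N m; "eef_pos": TCP position; "tcp_rot": TCP orientation; "contact_force": force on the tool from outside, world axes, zero at the start; "wrist_torque": the same for the moment, N m; "width": finger opening in m.
Only numpy, scipy, OpenCV 4.12 (cv2) and the standard library are available. Lean on these libraries where they do the work, as an engineer would, in place of code of your own. Each camera call takes 0.05 s, during which the arm holds its last target.

## Task

Stand the larger of the two vials standing free to the left of the shaker, nearest to it, in the round cradle of the hand-cranked shaker and let go of it. Then take the crank by its upright grip and turn it clockwise, seen from above, carrying it steadily through the heavy point in every turn without letting it lunge or run back, until after about two turns it comes up firmly against its built-in stop; do not force the stop. Let go of the crank there so that it stays at rest, with the vial standing in the cradle, and leave the other things where they are.

Things in the scene. Friction and masses are not known exactly. Their poses are not given: they have to be found in the camera images.
- vial: the larger of the two capped vials to the left of the shaker, upright, 29 mm diameter, 61 mm tall (grip it between 20 and 50 mm above its foot), about 22 g; origin at the centre of its foot, z up
- small_vial: the smaller vial, 24 mm diameter, 50 mm tall, stands near the other; not needed, leave it; origin at the centre of its foot
- shaker: hand-cranked shaker, fixed on the bench: base plate 150 x 330 x 12 mm; at its -y end a white housing 100 x 125 mm, top at 48 mm, with the crank on a vertical spindle; at its +y end the sliding carriage with the cradle, on two rods. Origin at the centre of its underside, y runs from crank to cradle, its -x side faces the robot. The crank drives the carriage 30 mm to and fro against a spring
- cradle (a point): centre of the cradle's inner floor, on the carriage, 49 mm above the bench: a plastic ring of 34 mm inner and 44 mm outer diameter, 16 mm high above this floor; moves with the carriage. z up
- shaft (a point): point on the crank's vertical axis, 104 mm above the bench, level with the middle of the grip; fixed. Parked, the crank arm points along the shaker's -y. Within 0.75 rad of that it rests by its friction (2 N at the grip). Once a turn it grows heavy, up to 11 N at the grip, about 2 rad on from parked; half a turn from parked it goes over and pushes forward as strongly; let go there it spins
- crank: the steel crank arm; origin on the crank axis, 68 mm above the bench; its -y axis points from the shaft to the grip, so its yaw tells the crank angle; clockwise seen from above makes its yaw fall; the arm's top is 78 mm above the bench. It starts within 0.75 rad of parked; a built-in stop ends it about two turns (12.17 to 12.97 rad) on, at an angle that differs each time and must be felt
- grip_mid (a point): middle of the crank's upright grip, a black round handle of 22 mm diameter that stands 55 mm from the shaft, from 80 to 128 mm above the bench, and spins freely about its own vertical pin; this point is 104 mm above the bench
- buffer_tip (a point): small steel nose on the spring-loaded stop collar below the crank, 23 mm from the axis, 56 mm above the bench. Once the crank is on its built-in stop it carries this collar clockwise against a stiff spring, 10 N m per rad: the nose moves 0.7 mm at about 7 N at the grip (firm) and 2.3 mm at about 20 N (the most it is made for); let go, the spring brings it back
- petri: petri dish, 90 mm diameter, 15 mm high, bystander; origin under its centre
- beaker: small glass beaker, 59 mm wide, 70 mm high, bystander behind the shaker; origin under its centre
- tape: roll of tape, 52 mm wide, 19 mm high, bystander; origin under its centre

How it is judged (in metres and radians):
On the way, in this order (a step that is already met when the one before it is completed fails the run):
1. the larger vial stands in the cradle, released, before the crank is turned (horizontal distance between vial and cradle below 0.006 m and z of vial in the frame of cradle between -0.004 and 0.004 m and angle between vial's own z axis and vertical below 0.15 rad and contact force between the fingers and vial below 0.1 N and distance of grip_mid from where it was at the start of the episode below 0.02 m), for 0.2 s.
2. the crank has been taken through its heavy point at least once, the vial in the cradle (horizontal distance between vial and cradle below 0.006 m and z of vial in the frame of cradle between -0.004 and 0.004 m and angle between vial's own z axis and vertical below 0.15 rad and y of grip_mid in the frame of shaft above 0.045 m), for 0.1 s.
3. after its two turns the crank has come up firmly against its stop (buffer nose carried on by at least 0.7 mm) (horizontal distance between vial and cradle below 0.006 m and z of vial in the frame of cradle between -0.004 and 0.004 m and angle between vial's own z axis and vertical below 0.15 rad and distance of buffer_tip from where it was at the start of the episode above 0.0007 m), for 0.15 s.
At the end, for the whole second after the job is handed in: The crank is at rest and released where its stop ended it, its arm on the parked side (within about 0.6 rad of the shaker's -y), and the larger vial stands upright (within 0.15 rad) on the cradle's floor, within 6 mm of its centre, at rest (horizontal distance between vial and cradle below 0.006 m and z of vial in the frame of cradle between -0.004 and 0.004 m and angle between vial's own z axis and vertical below 0.15 rad and y of grip_mid in the frame of shaft below -0.045 m and angular speed of crank below 0.1 rad/s and linear speed of vial below 0.02 m/s and contact force between the fingers and crank below 0.1 N); the robot touches nothing.
It fails at once if the crank lunges, spins or runs back: it turns faster than 7 rad/s (angular speed of crank above 7 rad/s).
It fails at once if the stop is forced: the buffer nose is carried on by more than 2.3 mm (1 N m, about 20 N at the grip with friction) (distance of buffer_tip from where it was at the start of the episode above 0.0023 m).
It fails at once if a bystander is moved by more than 30 mm (distance of any of small_vial, petri, beaker, tape from where it was at the start of the episode above 0.03 m).
It also fails if it takes over 72 s, if anything falls off the work surface, if the arm or the gripper's body presses on something with over 40 N, if the wrist force passes 120 N, or if a joint passes its speed limit or range.

## Working session

There is one attempt and no reset: what is moved stays moved. The work goes in short steps, Python scripts to look and compute and a tool call to move; the robot and the scene stay as the last step left them, time stands still between calls to the robot, and variables do not carry over. Pictures are saved under pics/ and viewed, and the job is handed in when it is done.

Besides the shell and the picture viewer there is one more tool, called after ">>>" as name([rows], argument=value, ...), one row to a line, values as JSON. play_rows: Moves the arm, as the interface text tells. Its arguments: {"type":"object","properties":{"plan":{"type":"array"},"squeeze":{"type":"number"}},"required":["plan"]}

```bash
ls; mkdir -p pics; cat > h.py <<'E'
import numpy as np, cv2
from cell import sense, snapshot, sign_off, find_in, place_of
def save(s,n): cv2.imwrite('pics/%s.png'%n, cv2.cvtColor(s['img'],cv2.COLOR_RGB2BGR))
def st():
    s=sense(); print({k:(np.round(v,4).tolist()) for k,v in s.items()})
E
python3 - <<'E'
from h import *
st()
for c in ['top','side']:
    s=snapshot(c); save(s,c+'0')
    print(c,s['eye'],s['attitude'],s['K'])
    for n in ['vial','small_vial','shaker','cradle','shaft','crank','grip_mid','buffer_tip','petri','beaker','tape']:
        try: print(n,[(np.round(d['point'],4).tolist(),round(d['p'],2)) for d in place_of(n,s)[:3]])
        except Exception as e: print(n,e)
E
```

```text
pics
{'time': 0.0, 'joints': [-74.1806, 34.3832, -0.1456, 91.6807, 0.1052, 54.0237, -4.5718], 'joint_vel': [-0.0489, 0.0684, -0.0167, 0.0154, 0.002, 0.0639, -0.0182], 'joint_torque': [-0.0015, -76.5056, 1.4963, -25.2359, -0.0525, 0.0167, 0.0002], 'eef_pos': [0.2504, 0.6798, 0.1892], 'tcp_rot': [-83.6001, 89.9125, -103.8092], 'contact_force': [0.6885, -0.2252, 0.8236], 'wrist_torque': [0.0095, 0.0108, -0.01], 'width': 0.0931}
top [0.39614839 0.07825907 1.76249928] [-173.94940779    0.47693332  -88.78649281] [[466.74339837   0.         323.99183034]
 [  0.         466.74339837 206.06022375]
 [  0.           0.           1.        ]]
vial [([0.543, 0.2917, 0.0007], 0.59)]
small_vial [([0.4256, 0.2932, -0.0004], 0.51)]
shaker [([0.5277, -0.0057, 0.002], 0.77)]
cradle [([0.5411, 0.1021, 0.0483], 0.87)]
shaft [([0.521, -0.1078, 0.1041], 0.79), ([0.5416, 0.1011, 0.0469], 0.43)]
crank [([0.5112, -0.1012, 0.0672], 0.46)]
grip_mid [([0.523, -0.1634, 0.1026], 0.62)]
buffer_tip [([0.542, -0.1078, 0.0563], 0.6)]
petri [([0.5181, 0.4425, -0.0016], 0.69)]
beaker [([0.8125, 0.0704, 0.0003], 0.7)]
tape [([0.3388, -0.2879, -0.0028], 0.66), ([0.5139, -0.1036, 0.0648], 0.2)]
side [0.60066249 1.04168134 0.61433292] [-118.22763552    1.33704257  176.81209194] [[391.55702074   0.         314.14295554]
 [  0.         391.55702074 197.70983111]
 [  0.           0.           1.        ]]
vial [([0.5448, 0.2908, 0.0024], 0.57)]
small_vial [([0.4264, 0.2899, 0.0023], 0.52)]
shaker [([0.5285, -0.0062, -0.005], 0.68)]
cradle [([0.5402, 0.0977, 0.0485], 0.96), ([0.5172, -0.1061, 0.1038], 0.57)]
shaft [([0.5187, -0.1079, 0.105], 0.93)]
crank [([0.5134, -0.1024, 0.0684], 0.62)]
grip_mid [([0.5208, -0.1578, 0.1013], 0.73)]
buffer_tip [([0.5438, -0.105, 0.0561], 0.76)]
petri [([0.5185, 0.4455, -0.0034], 0.6)]
beaker [([0.8091, 0.0709, -0.0027], 0.71), ([0.3449, -0.2801, -0.0008], 0.54)]
tape [([0.3445, -0.2837, -0.0018], 0.41)]
```

View pics/top0.png

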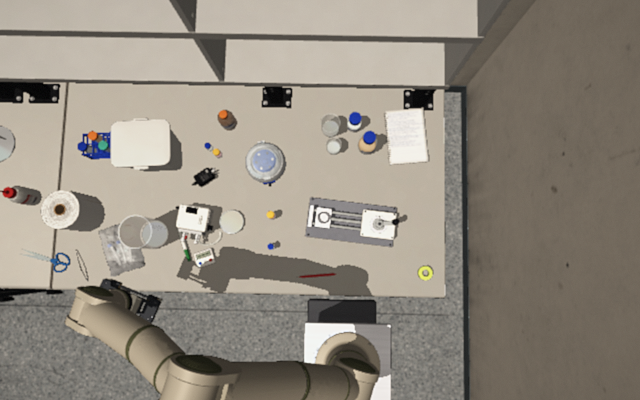

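View pics/side0.png

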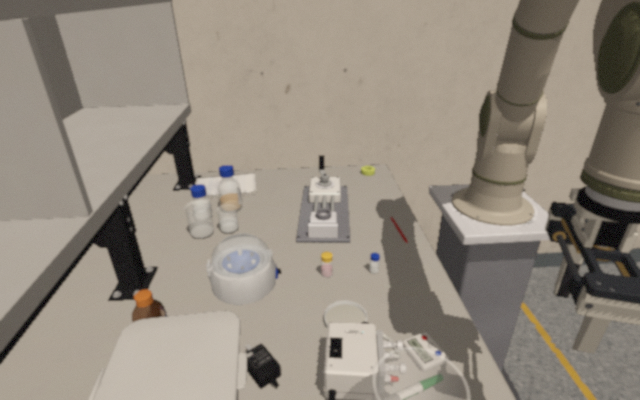

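```bash
cat >> h.py <<'E'
from scipy.spatial.transform import Rotation as R
def proj(s,p):
    Rm=R.from_euler('xyz',s['attitude'],degrees=True).as_matrix()
    c=(np.atleast_2d(p)-s['eye'])@Rm
    q=c@np.array(s['K']).T
    return q[:,:2]/q[:,2:]
def ray(s,uv,z):
    Rm=R.from_euler('xyz',s['attitude'],degrees=True).as_matrix()
    d=Rm@np.linalg.solve(s['K'],[uv[0],uv[1],1]); e=np.array(s['eye'])
    return e+d*(z-e[2])/d[2]
def tool(): return R.from_euler('xyz',sense()['tcp_rot'],degrees=True).as_matrix()
def crop(s,c,w,n,k=8,marks=()):
    im=cv2.cvtColor(s['img'],cv2.COLOR_RGB2BGR); u,v=int(c[0])-w,int(c[1])-int(w*.75)
    a=cv2.resize(im[max(v,0):v+int(1.5*w),max(u,0):u+2*w],None,fx=k,fy=k,interpolation=cv2.INTER_CUBIC)
    for i,m in enumerate(marks):
        p=tuple(int((x-o+.5)*k) for x,o in zip(m,(max(u,0),max(v,0)))); cv2.circle(a,p,3,[(0,0,255),(0,255,0),(255,0,0),(255,0,255),(255,255,0)][i%5],-1)
    cv2.imwrite('pics/%s.png'%n,a)
E
python3 - <<'E'
from h import *
print(tool().round(3))
pts={'vialtop':[.544,.291,.061],'cradle':[.5407,.100,.065],'shaft':[.520,-.108,.078],'griptop':[.522,-.161,.128],'gripbot':[.522,-.161,.08]}
for c in ['top','side']:
    s=snapshot(c)
    uv=proj(s,list(pts.values())); print(c,dict(zip(pts,uv.round(1).tolist())))
    crop(s,uv[[1,3]].mean(0),50,c+'_c',8,uv); crop(s,uv[0],25,c+'_v',16,uv[:1])
E
```

```text
[[ 0.     0.345  0.938]
 [ 0.     0.938 -0.345]
 [-1.     0.     0.   ]]
top {'vialtop': [270.7, 213.7], 'cradle': [322.7, 215.6], 'shaft': [380.1, 222.2], 'griptop': [396.9, 220.9], 'gripbot': [394.9, 221.9]}
side {'vialtop': [325.9, 253.2], 'cradle': [321.4, 211.1], 'shaft': [323.1, 175.2], 'griptop': [321.1, 154.7], 'gripbot': [321.3, 168.0]}
```

```bash
cd pics; python3 -c "
import cv2,numpy as np
f=lambda n:cv2.resize(cv2.imread(n+'.png'),(400,300))
cv2.imwrite('m.png',np.vstack([np.hstack([f('top_c'),f('side_c')]),np.hstack([f('top_v'),f('side_v')])]))"
```

```text
(no output)
```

View pics/m.png

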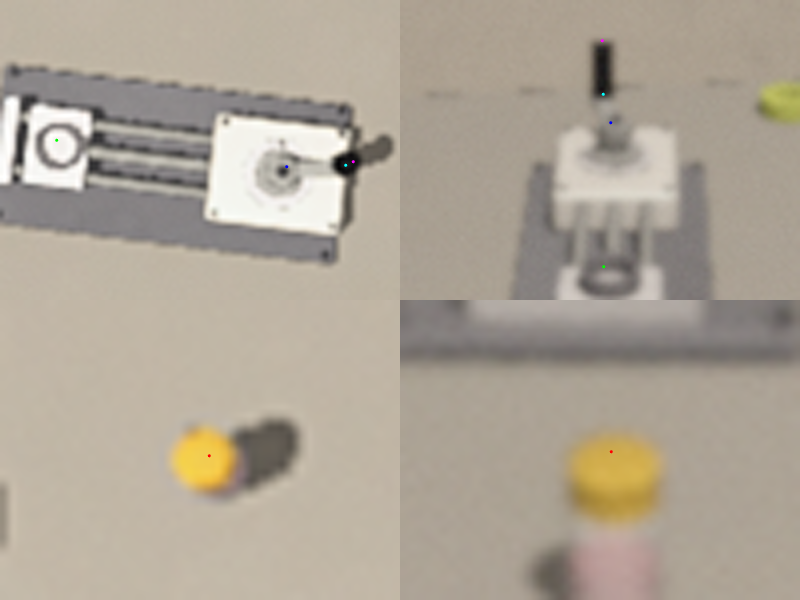

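View pics/top_c.png

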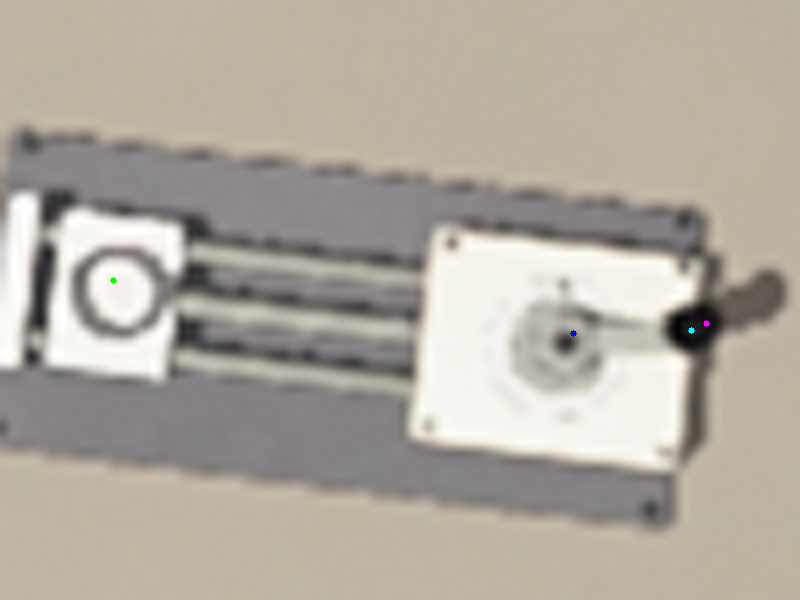

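View pics/side_c.png

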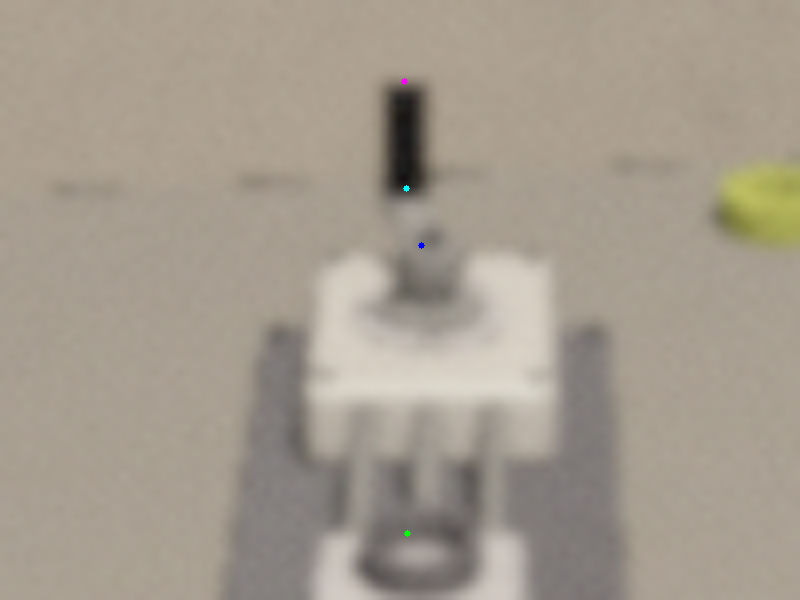

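```bash
python3 - <<'E'
from h import *
s=snapshot('top')
for n,uv,z in [('ring',(323.6,216.9),.065),('shaft',(379,223.1),.085),('grip',(395,221.4),.104),('vial',(270,214.5),.061)]:
    print(n,ray(s,uv,z).round(4))
# side vial cap: scale 8
s2=snapshot('side'); 
E
```

```text
ring [0.536  0.0968 0.065 ]
shaft [ 0.516  -0.1031  0.085 ]
grip [ 0.5219 -0.1579  0.104 ]
vial [0.5411 0.2933 0.061 ]
```

```bash
cat >> h.py <<'E'
from scipy.optimize import least_squares
def tri(st_,ut,ss,us,z):
    f=lambda p:np.r_[proj(st_,[*p,z])[0]-ut, proj(ss,[*p,z])[0]-us]
    r=least_squares(f,[.5,0]); return r.x.round(4),r.fun.round(2)
E
python3 - <<'E'
from h import *
s=snapshot('top');q=snapshot('side')
for n,a,b,z in [('ring',(323.6,216.9),(322.75,212.6),.065),('grip',(395,221.4),(321.25,162),.104),('vial',(270,214.5),(326.3,253.75),.061)]:
    print(n,ray(s,a,z).round(4),ray(q,b,z).round(4),tri(s,a,q,b,z))
for p in (s,q):
  for n in ['vial','cradle','shaft','grip_mid','shaker']:
    print(n,[(np.round(d['point'],4).tolist(),round(d['p'],2)) for d in place_of(n,p)[:2]])
E
```

```text
ring [0.536  0.0968 0.065 ] [0.5377 0.1083 0.065 ] (array([0.5368, 0.1003]), array([-0.95, -0.24,  0.1 , -1.47]))
grip [ 0.5219 -0.1579  0.104 ] [ 0.5223 -0.1561  0.104 ] (array([ 0.522 , -0.1576]), array([-0.07, -0.04,  0.03, -0.18]))
vial [0.5411 0.2933 0.061 ] [0.5432 0.2931 0.061 ] (array([0.5426, 0.2932]), array([ 0.04, -0.41,  0.26, -0.  ]))
vial [([0.5438, 0.2919, -0.001], 0.48)]
cradle [([0.5392, 0.0997, 0.047], 0.83)]
shaft [([0.5224, -0.1079, 0.1016], 0.71)]
grip_mid [([0.5237, -0.164, 0.1049], 0.54)]
shaker [([0.5292, -0.0049, 0.0049], 0.91), ([0.5226, -0.1052, 0.1034], 0.7)]
vial [([0.5424, 0.2956, -0.002], 0.7)]
cradle [([0.5379, 0.0999, 0.0496], 0.66)]
shaft [([0.5176, -0.1068, 0.1046], 0.88)]
grip_mid [([0.5198, -0.1589, 0.1019], 0.45), ([0.52, 0.4452, -0.0028], 0.17)]
shaker [([0.5259, -0.0047, -0.0055], 0.91)]
```

>>> play_rows([
  [0,0,0,-0.8,0,0,0],
  [0,0,0,-0.8,0,0,0],
  [0,0,0,-0.8,0,0,0],
  [0,-20,20,0,0,0,0],
  [0,-30,28,0,0,0,0],
  [0,-30,28,0,0,0,0],
  [0,-30,28,0,0,0,0],
  [0,-30,28,0,0,0,0],
  [0,-30,28,0,0,0,0],
  [0,-30,28,0,0,0,0],
  [0,-30,28,0,0,0,0],
  [0,-30,28,0,0,0,0],
  [0,-30,28,0,0,0,0],
  [0,-30,28,0,0,0,0],
  [0,-30,24,0,0,0,0],
  [0,0,0,0,0,0,0],
])

```text
time: 3.6
eef_pos: [0.541, 0.2931, 0.1902]
tcp_rot: [-49.7, 89.8, -55.9]
contact_force: [0.5, -0.3, -0.0]
width: 0.0926
```

```bash
cat >> h.py <<'E'
def to(p):
    s=sense(); T=tool(); print(s['time'],'pos',np.round(s['eef_pos'],4),'F',np.round(s['contact_force'],1),'w',round(s['width'],4),'ty ang',np.degrees(np.arctan2(T[1,1],T[0,1])).round(2),'tx',T[:,0].round(3)); print('tool mm',((np.array(p)-s['eef_pos'])@T*1e3).round(1))
E
python3 -c "
from h import *
to([.5427,.293,.021]);s=snapshot('top');save(s,'t1');q=snapshot('side');save(q,'s1')"
```

```text
3.6 pos [0.541  0.2931 0.1902] F [ 0.5 -0.3 -0. ] w 0.0926 ty ang 83.72 tx [ 0.002 -0.003 -1.   ]
tool mm [169.2   0.5   1.3]
```

>>> play_rows([
  [35,0,0,0,0,0,0],
  [45,0,1,0,0,0,0],
  [40,0,0,0,0,0,0.2],
  [0,0,0,0,0,0,0.3],
  [0,0,0,0,0,0,0.3],
])

```text
time: 4.2
eef_pos: [0.5376, 0.3005, 0.0703]
tcp_rot: [-165.5, 89.9, -171.2]
contact_force: [0.8, -0.3, 0.3]
width: 0.0736
```

```bash
python3 -c "
from h import *
to([.5427,.293,.021]);s=snapshot('top');q=snapshot('side')
crop(s,(270,214),40,'t2',10);crop(q,(326,253),40,'s2',10)"
```

```text
4.2 pos [0.5376 0.3005 0.0703] F [ 0.8 -0.3  0.3] w 0.0736 ty ang 84.29 tx [-0.001 -0.    -1.   ]
tool mm [49.3 -7.   5.9]
```

View pics/t2.png

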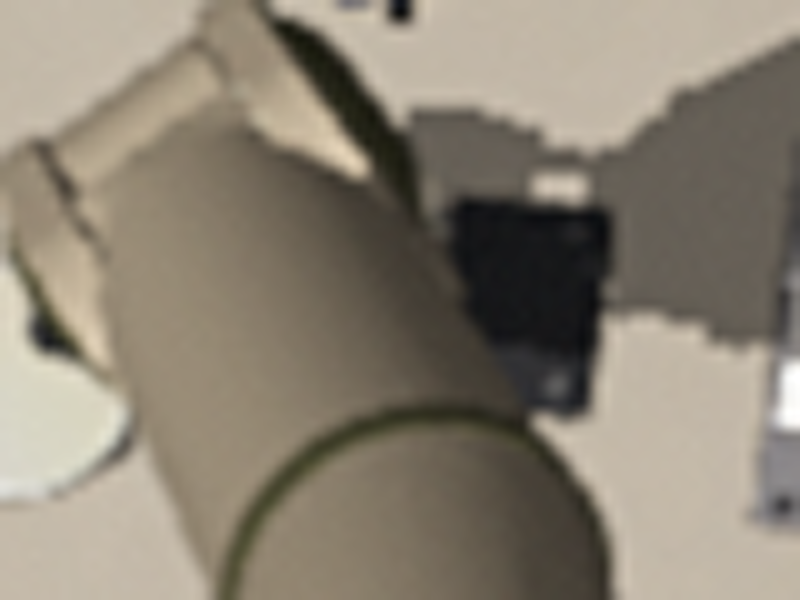

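View pics/s2.png

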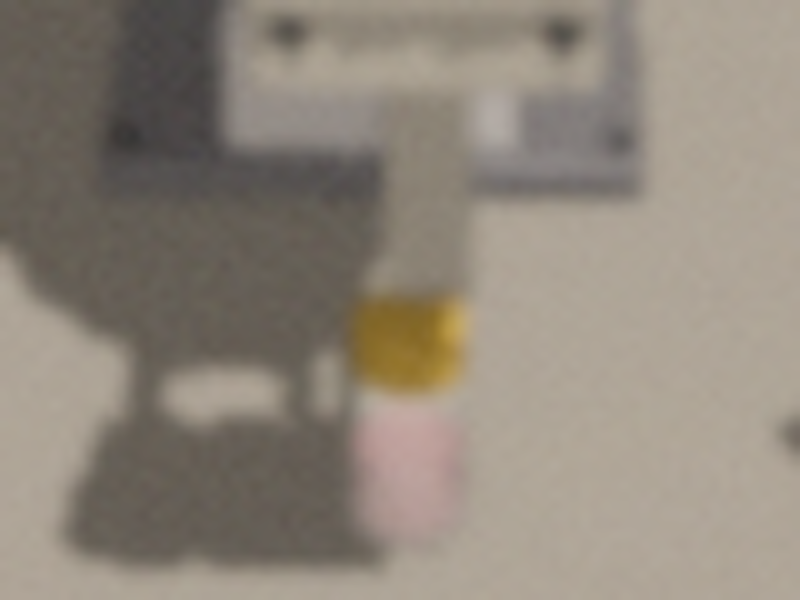

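```bash
python3 -c "
from h import *
for i in range(3): to([.5427,.293,.021]);snapshot('top')"
```

```text
4.3 pos [0.5391 0.3007 0.0721] F [-1.2 -0.6  0.6] w 0.0669 ty ang 84.24 tx [ 0.002  0.002 -1.   ]
tool mm [51.1 -7.4  4.2]
4.35 pos [0.5394 0.3005 0.0723] F [-0.1 -0.1 -0.3] w 0.0661 ty ang 84.22 tx [ 0.003  0.002 -1.   ]
tool mm [51.3 -7.3  3.9]
4.4 pos [0.5394 0.3003 0.0723] F [-0.   0.5 -0.4] w 0.0657 ty ang 84.21 tx [ 0.003  0.002 -1.   ]
tool mm [51.3 -7.   3.9]
```

>>> play_rows([
  [0,-7,4,0,0,0,0.3],
  [15,0,0,0,0,0,0.3],
  [18,0,0,0,0,0,0.3],
  [14,0,0,0,0,0,0.3],
  [4,0,0,0,0,0,0.3],
  [0,0,0,0,0,0,0.3],
  [0,0,0,0,0,0,0.3],
])

```text
time: 5.15
eef_pos: [0.5419, 0.2919, 0.0191]
tcp_rot: [20.3, 90.0, 14.4]
contact_force: [0.4, -0.2, 0.9]
width: 0.065
```

```bash
python3 -c "
from h import *
for i in range(2): to([.5427,.293,.021]);q=snapshot('side')
crop(q,(326,253),40,'s3',10)"
```

```text
5.15 pos [0.5419 0.2919 0.0191] F [ 0.4 -0.2  0.9] w 0.065 ty ang 84.18 tx [ 0.  0. -1.]
tool mm [-1.9  1.2  0.7]
5.2 pos [0.542  0.2921 0.0195] F [-1.   0.4  0.2] w 0.065 ty ang 84.19 tx [ 0.001  0.    -1.   ]
tool mm [-1.5  1.   0.6]
```

View pics/s3.png

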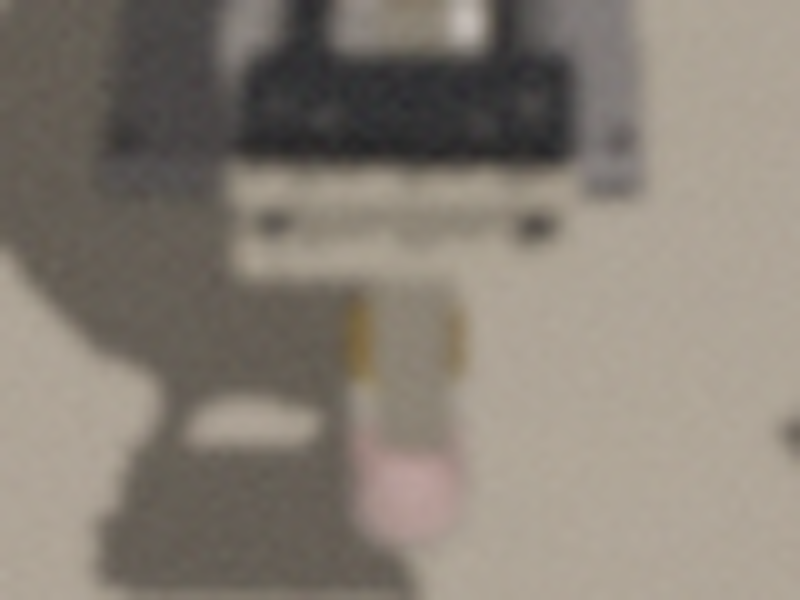

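>>> play_rows([
  [0,0,0,0,0,0,0.6],
  [0,0,0,0,0,0,0.8],
  [0,0,0,0,0,0,0.8],
  [0,0,0,0,0,0,0.8],
  [0,0,0,0,0,0,0.8],
  [0,0,0,0,0,0,0.8],
], squeeze=12)

```text
time: 5.85
eef_pos: [0.5417, 0.2919, 0.019]
tcp_rot: [34.5, 90.0, 28.7]
contact_force: [0.1, -0.2, 1.0]
width: 0.0284
```

```bash
python3 -c "
from h import *
for i in range(2): to([.538,.0995,.16]);q=snapshot('side')
crop(q,(326,253),40,'s4',10)"
```

```text
5.85 pos [0.5417 0.2919 0.019 ] F [ 0.1 -0.2  1. ] w 0.0284 ty ang 84.19 tx [ 0.  0. -1.]
tool mm [-141.  -191.8   15.8]
5.9 pos [0.5417 0.2919 0.0191] F [-0.6 -0.4  0.7] w 0.028 ty ang 84.19 tx [ 0.  0. -1.]
tool mm [-140.9 -191.8   15.8]
```

View pics/s4.png

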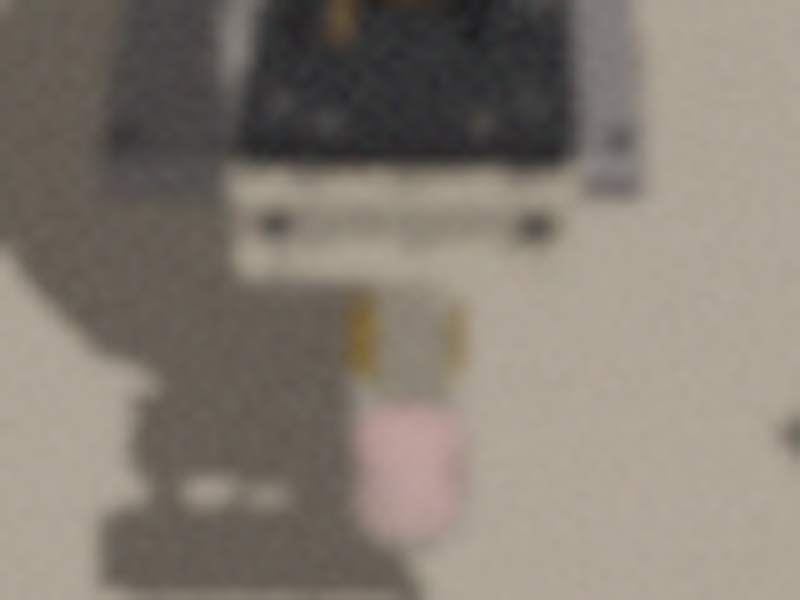

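>>> play_rows([
  [-20,0,0,0,0,0,0.8],
  [-40,0,0,0,0,0,0.8],
  [-40,0,0,0,0,0,0.8],
  [-16,-15,2,0,0,0,0.8],
  [0,-25,2,0,0,0,0.8],
  [0,-30,2,0,0,0,0.8],
  [0,-30,2,0,0,0,0.8],
  [0,-30,2,0,0,0,0.8],
  [0,-25,2,0,0,0,0.8],
  [0,-20,2,0,0,0,0.8],
  [0,-12,1,0,0,0,0.8],
  [0,-5,0,0,0,0,0.8],
  [0,0,0,0,0,0,0.8],
  [0,0,0,0,0,0,0.8],
  [0,0,0,0,0,0,0.8],
])

```text
time: 7.45
eef_pos: [0.5371, 0.1005, 0.135]
tcp_rot: [85.6, 90.0, 79.9]
contact_force: [0.2, 1.0, -0.6]
width: 0.0282
```

```bash
python3 -c "
from h import *
for i in range(2): to([.5370,.0995,.068]);q=snapshot('side')
s=snapshot('top')
for p in (q,s):
  for n in ['vial','cradle']:
    print(n,[(np.round(d['point'],4).tolist(),round(d['p'],2)) for d in place_of(n,p)[:2]])
crop(q,(323,200),40,'s5',10);crop(s,(323,217),40,'t5',10)"
```

```text
7.45 pos [0.5371 0.1005 0.135 ] F [ 0.2  1.  -0.6] w 0.0282 ty ang 84.27 tx [ 0.  0. -1.]
tool mm [67. -1. -0.]
7.5 pos [0.5371 0.1004 0.135 ] F [-0.6  0.7 -0.4] w 0.0283 ty ang 84.28 tx [ 0.  0. -1.]
tool mm [67.  -0.9 -0. ]
vial [([0.5368, 0.1032, 0.1162], 0.68)]
cradle [([0.5387, 0.0983, 0.0504], 0.77)]
vial []
cradle []
```

View pics/s5.png

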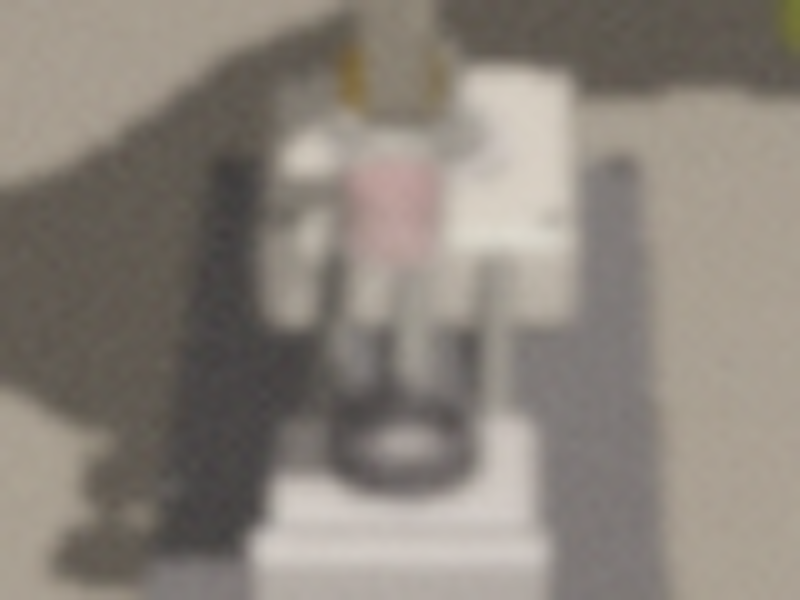

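View pics/t5.png

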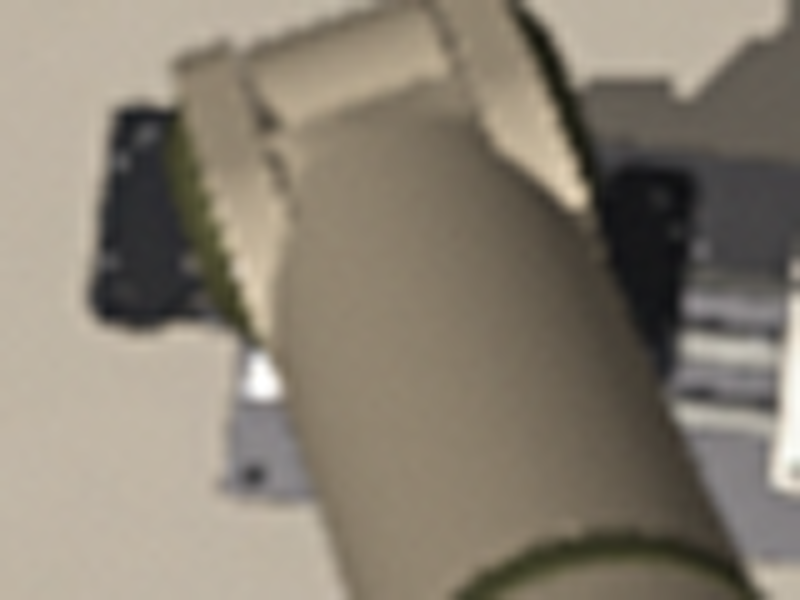

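```bash
cat >> h.py <<'E'
def circ(x,y,z,r):
    a=np.linspace(0,2*np.pi,40); return np.c_[x+r*np.cos(a),y+r*np.sin(a),0*a+z]
def over(s,c,w,k,n,cs):
    im=cv2.cvtColor(s['img'],cv2.COLOR_RGB2BGR); u,v=int(c[0])-w,int(c[1])-int(w*.75)
    a=cv2.resize(im[v:v+int(1.5*w),u:u+2*w],None,fx=k,fy=k,interpolation=cv2.INTER_CUBIC)
    for i,q in enumerate(cs):
        p=((proj(s,q)-[u,v]+.5)*k).astype(int); cv2.polylines(a,[p],True,[(0,0,255),(0,255,0),(255,0,0),(255,0,255)][i%4],1)
    cv2.imwrite('pics/%s.png'%n,a)
E
python3 -c "
from h import *
q=snapshot('side')
x,y=.5375,.099; vx,vy=.538,.1004
over(q,(323,205),32,12,'o1',[circ(x,y,.065,.022),circ(x,y,.065,.017),circ(x,y,.049,.022),circ(vx,vy,.116,.0145),circ(vx,vy,.177,.0145)])
im=q['img'].astype(int); v=int(proj(q,[vx,vy,.13])[0,1]); print(v,proj(q,[vx,vy,.13]))
for r in range(v-4,v+4): print(r,(im[r,310:334,1]-im[r,310:334,0]).tolist())
"
```

```text
190 [[322.09156677 190.41267017]]
186 [-9, -9, -9, -9, -8, -7, -8, -12, -18, -20, -22, -23, -23, -23, -24, -19, -16, -10, -9, -8, -7, -8, -7, -9]
187 [-7, -7, -9, -8, -8, -8, -9, -15, -25, -25, -28, -28, -27, -28, -27, -26, -20, -12, -9, -8, -7, -7, -7, -9]
188 [-8, -8, -6, -7, -7, -7, -9, -16, -25, -28, -28, -29, -27, -29, -27, -26, -23, -13, -9, -7, -8, -7, -8, -9]
189 [-7, -6, -7, -6, -6, -7, -9, -15, -22, -25, -26, -28, -28, -28, -28, -26, -20, -12, -8, -9, -7, -7, -8, -8]
190 [-3, -7, -8, -5, -7, -5, -9, -13, -21, -24, -24, -26, -26, -27, -27, -25, -18, -12, -10, -8, -9, -7, -8, -8]
191 [-7, -6, -5, -7, -8, -6, -8, -13, -20, -22, -25, -25, -25, -25, -24, -25, -19, -13, -8, -8, -8, -8, -7, -9]
192 [-6, -7, -6, -8, -8, -7, -9, -13, -18, -21, -23, -24, -23, -25, -23, -24, -18, -11, -7, -6, -6, -7, -6, -7]
193 [-6, -7, -8, -6, -7, -6, -9, -13, -18, -21, -22, -23, -23, -25, -22, -22, -16, -9, -6, -5, -5, -6, -4, -4]
```

View pics/o1.png

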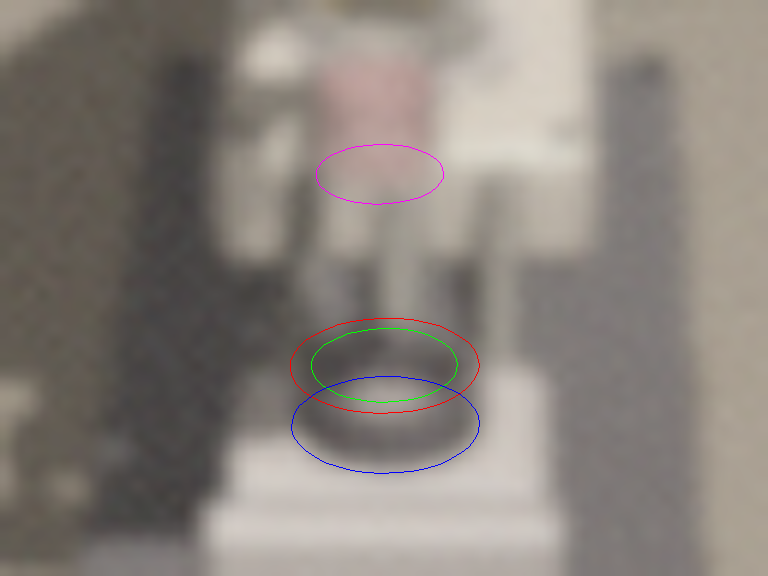

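```bash
python3 - <<'E'
from h import *
s=snapshot('top')
im=cv2.imread('pics/top0.png').astype(float)
g=im.mean(2)
u0,v0=312,206
sub=g[v0:v0+22,u0:u0+24]; print(sub.astype(int))
# annulus fit: model white bg, dark ring r between
from scipy.ndimage import gaussian_filter
k=8
yy,xx=np.mgrid[0:22*k,0:24*k]; X=u0-.5+(xx+.5)/k; Y=v0-.5+(yy+.5)/k
sc=466.7/(1.7625-.065)/1e3
def model(p):
    r=np.hypot(X-p[0],Y-p[1]); m=((r<22*sc)&(r>17*sc)).astype(float)
    m=gaussian_filter(m,p[2]*k).reshape(22,k,24,k).mean((1,3)); return m
W=np.hypot(*(np.mgrid[0:22,0:24]-np.array([11,11.5])[:,None,None]))<9
def f(p):
    m=model(p); A=np.c_[m[W],np.ones(W.sum())]; c,_,_,_=np.linalg.lstsq(A,sub[W],rcond=None); return A@c-sub[W]
from scipy.optimize import minimize
r=minimize(lambda p:(f(p)**2).sum(),[323.6,216.9,.7],method='Nelder-Mead'); print(r.x,r.fun/W.sum(), ray(s,r.x[:2],.065).round(4),ray(s,r.x[:2],.060).round(4))
# vial cap
hsv=cv2.cvtColor(cv2.imread('pics/top0.png'),cv2.COLOR_BGR2HSV)
m=np.zeros(g.shape);m[205:225,260:282]=((hsv[...,1]>120))[205:225,260:282]
v,u=np.nonzero(m);print(u.mean(),v.mean(),m.sum(),ray(s,(u.mean(),v.mean()),.058).round(4))
E
```

```text
[[255 215  87  56  57  67 107 136 122 103 103 104 103 117 130 130 131 135
  136 138 137 139 137 139]
 [253 212  77  54  94 166 209 215 186 145 128 103  77  93 105 108 106 105
  109 110 109 111 126 138]
 [251 207  82  76 146 237 253 251 244 233 226 209 199 197 194 194 175 144
  133 102  62  65  91 126]
 [249 204 126 153 190 239 246 245 246 247 248 248 249 250 250 251 243 232
  228 172  71  55  65 107]
 [248 200 149 189 221 242 244 244 245 245 246 247 247 246 246 246 245 246
  252 206  78  61  64  85]
 [242 174 100 133 222 248 246 246 242 228 217 219 217 216 220 238 245 245
  249 209 114 131 129 117]
 [233 141  56  68 210 251 245 236 195 142 123 129 123 127 134 183 220 238
  250 218 157 180 181 178]
 [223 119  51  74 214 248 222 163 113 156 196 203 196 172 135 125 142 219
  253 220 134 136 147 161]
 [214  89  49  91 216 234 159 107 158 235 249 247 247 235 190 139 121 181
  234 185  72  59  69 104]
 [211  78  51 102 218 220 121 109 216 250 245 243 243 244 237 183 118 124
  158 127  62  57  64 107]
 [209  73  53 137 233 219 120 119 223 247 242 240 240 243 248 228 148 123
  122  84  59  6
[... 592 characters left out ...]
194  68  54  62 103 135]
 [148 176 171 228 247 244 246 247 236 212 209 199 195 208 236 246 247 239
  157  63  59  63  88 106]
 [110 135 174 236 247 245 245 246 245 245 247 245 246 247 246 245 247 225
  144 107 114  99  80  77]
 [ 65  66 167 244 251 248 248 247 245 245 244 244 244 245 244 245 247 215
  152 171 181 170 155 148]
 [ 94  95 150 206 222 227 229 234 239 240 244 246 247 248 247 247 250 207
  126 157 173 179 187 187]
 [127 130 125 119 118 128 140 157 181 189 206 218 221 226 227 233 243 195
  100 106 121 133 149 160]]
[323.71207674 216.98599204   0.69836217] 1274.621721710566 [0.5356 0.0964 0.065 ] [0.5361 0.0964 0.06  ]
270.07142857142856 214.1904761904762 42.0 [0.5425 0.2934 0.058 ]
```

```bash
python3 - <<'E'
from h import *
C=[];V=[]
for i in range(5):
    q=snapshot('side')
    for n,L in (('cradle',C),('vial',V)):
        d=place_of(n,q)
        if d: L.append(d[0]['point'])
print(np.round(C,4),np.mean(C,0).round(4)); print(np.round(V,4),np.mean(V,0).round(4))
E
```

```text
[[0.5428 0.0989 0.0509]
 [0.5397 0.0991 0.0475]
 [0.5431 0.1    0.0502]
 [0.5395 0.1001 0.0493]] [0.5413 0.0995 0.0495]
[[0.5397 0.101  0.1158]
 [0.536  0.1002 0.1152]
 [0.5364 0.1022 0.1157]
 [0.5393 0.1009 0.1145]
 [0.5377 0.1024 0.1157]] [0.5378 0.1013 0.1154]
```

```bash
python3 - <<'E'
from h import *
g=cv2.imread('pics/side0.png').mean(2)
print('u 309..336'); 
for v in range(206,222): print(v,g[v,309:337].astype(int).tolist())
q=snapshot('side')
for y in (.0955,.098,.0995):
  print(y,[proj(q,[.5375,yy,z])[0].round(1).tolist() for yy,z in ((y,.049),(y,.065),(y+.022,.065),(y-.022,.065),(y+.017,.065),(y-.017,.049),(y+.022,.049))])
E
```

```text
u 309..336
206 [128, 128, 124, 110, 107, 122, 143, 148, 139, 129, 121, 110, 99, 117, 140, 150, 144, 129, 121, 111, 100, 99, 128, 143, 143, 129, 127, 126]
207 [128, 127, 121, 113, 107, 125, 143, 147, 134, 128, 123, 112, 106, 116, 135, 143, 138, 127, 121, 114, 101, 104, 126, 147, 143, 132, 123, 123]
208 [129, 127, 123, 111, 106, 129, 145, 144, 134, 127, 123, 118, 115, 118, 129, 130, 131, 125, 120, 114, 105, 107, 129, 146, 143, 132, 124, 123]
209 [129, 126, 124, 116, 109, 128, 144, 140, 129, 121, 117, 116, 114, 113, 115, 116, 115, 112, 111, 108, 107, 111, 131, 146, 144, 134, 124, 124]
210 [130, 128, 125, 122, 123, 136, 147, 141, 123, 112, 107, 109, 107, 107, 103, 106, 100, 99, 96, 102, 108, 116, 137, 151, 148, 137, 130, 124]
211 [129, 132, 138, 145, 148, 156, 153, 139, 115, 109, 103, 106, 109, 108, 107, 104, 99, 92, 86, 90, 103, 124, 147, 164, 166, 159, 146, 134]
212 [132, 141, 159, 174, 180, 177, 163, 137, 116, 107, 106, 117, 122, 125, 127, 123, 116, 103, 94, 94, 107, 132, 158, 179, 185, 181, 169, 148]
213 [130, 144, 170, 187, 193, 186, 165, 130, 113, 111, 117, 132, 145, 153, 155, 152,
[... 872 characters left out ...]
, 156, 168, 181, 192, 197, 200, 199, 198, 187, 164]
220 [137, 171, 194, 203, 205, 204, 203, 200, 195, 188, 184, 182, 179, 172, 170, 172, 176, 182, 185, 192, 197, 200, 202, 203, 203, 200, 188, 165]
221 [132, 166, 194, 203, 201, 202, 203, 201, 202, 199, 197, 197, 195, 193, 191, 192, 195, 196, 198, 200, 202, 201, 202, 202, 202, 200, 188, 166]
0.0955 [[322.5, 215.2], [322.5, 210.3], [323.1, 214.3], [321.9, 206.4], [322.9, 213.4], [322.1, 212.2], [323.1, 219.3]]
0.098 [[322.6, 215.7], [322.5, 210.7], [323.1, 214.7], [322.0, 206.9], [323.0, 213.8], [322.2, 212.6], [323.2, 219.7]]
0.0995 [[322.6, 215.9], [322.6, 211.0], [323.2, 215.0], [322.0, 207.1], [323.0, 214.1], [322.2, 212.9], [323.2, 220.0]]
```

>>> play_rows([
  [10,-5,-0.6,0,0,0,0.8],
  [18,0,0,0,0,0,0.8],
  [13,0,0,0,0,0,0.8],
  [5,0,0,0,0,0,0.8],
  [0,0,0,0,0,0,0.8],
  [0,0,0,0,0,0,0.8],
  [0,0,0,0,0,0,0.8],
])

```text
time: 9.4
eef_pos: [0.5364, 0.0945, 0.0895]
tcp_rot: [18.9, 90.0, 13.1]
contact_force: [-0.5, -0.6, 0.3]
width: 0.0281
```

```bash
python3 -c "
from h import *
for i in range(2): to([.5360,.0955,.068]);q=snapshot('side')
x,y=.5372,.096; vx,vy=.5372,.096
over(q,(323,205),32,12,'o2',[circ(x,y,.065,.022),circ(x,y,.065,.017),circ(x,y,.049,.022),circ(vx,vy,.070,.0145)])"
```

```text
9.4 pos [0.5364 0.0945 0.0895] F [-0.5 -0.6  0.3] w 0.0281 ty ang 84.19 tx [ 0.001  0.    -1.   ]
tool mm [21.5  1.  -0.5]
9.45 pos [0.5364 0.0945 0.0896] F [ 0.1  0.3 -0.7] w 0.028 ty ang 84.19 tx [ 0.001  0.    -1.   ]
tool mm [21.6  0.9 -0.6]
```

View pics/o2.png

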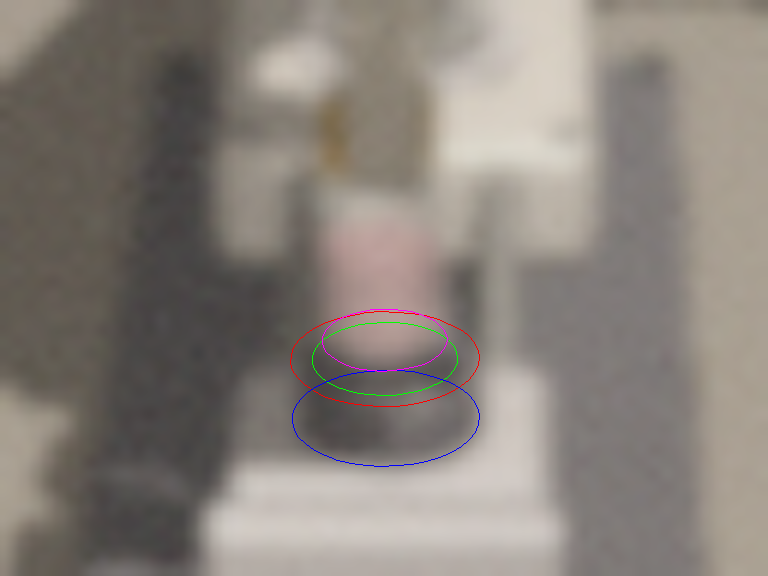

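>>> play_rows([
  [0,0.8,-1.2,0,0,0,0.8],
  [4,0,0,0,0,0,0.8],
  [4,0,0,0,0,0,0.8],
  [2,0,0,0,0,0,0.8],
  [0,0,0,0,0,0,0.8],
  [0,0,0,0,0,0,0.8],
])

```text
time: 10.1
eef_pos: [0.5349, 0.0954, 0.0789]
tcp_rot: [-167.5, 90.0, -173.3]
contact_force: [0.3, 0.1, -0.5]
width: 0.0281
```

```bash
python3 -c "
from h import *
for i in range(2): to([.5360,.0955,.068]);q=snapshot('side')
x,y=.5372,.096; vx,vy=.5372,.096
over(q,(323,205),32,12,'o3',[])"
```

```text
10.1 pos [0.5349 0.0954 0.0789] F [ 0.3  0.1 -0.5] w 0.0281 ty ang 84.19 tx [-0. -0. -1.]
tool mm [10.9  0.2  1.1]
10.15 pos [0.5349 0.0954 0.079 ] F [-0.8  0.6 -0.3] w 0.0281 ty ang 84.19 tx [-0.  0. -1.]
tool mm [11.   0.2  1.1]
```

View pics/o3.png

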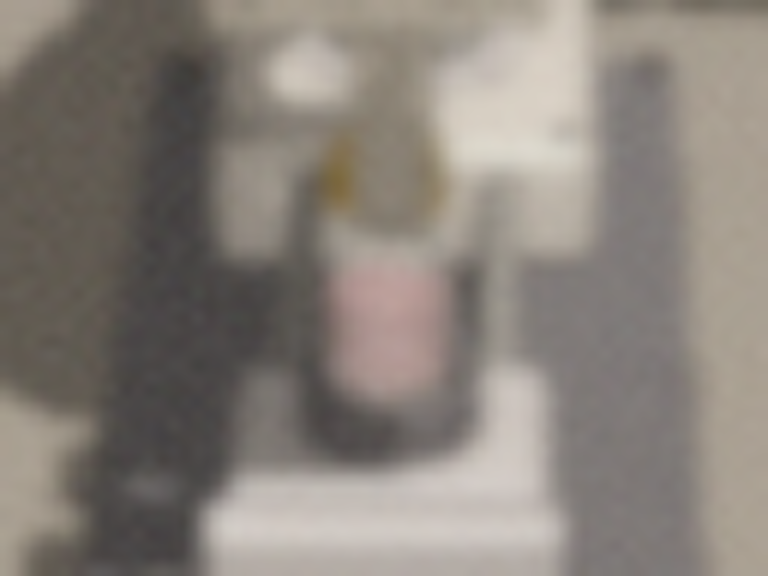

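>>> play_rows([
  [4,0,0,0,0,0,0.8],
  [4,0,0,0,0,0,0.8],
  [2,0,0,0,0,0,0.8],
  [0,0,0,0,0,0,0.8],
  [0,0,0,0,0,0,0.8],
])

```text
time: 10.7
eef_pos: [0.5348, 0.0955, 0.0688]
tcp_rot: [178.0, 90.0, 172.2]
contact_force: [0.3, 0.8, -1.7]
width: 0.0283
```

```bash
python3 -c "
from h import *
for i in range(2): to([.5360,.0955,.068]);q=snapshot('side')
x,y=.5372,.096; vx,vy=.5372,.096
over(q,(323,205),32,12,'o4',[])"
```

```text
10.7 pos [0.5348 0.0955 0.0688] F [ 0.3  0.8 -1.7] w 0.0283 ty ang 84.2 tx [-0.  0. -1.]
tool mm [0.8 0.1 1.2]
10.75 pos [0.5349 0.0954 0.0689] F [-0.1  2.3 -1.6] w 0.0281 ty ang 84.19 tx [-0.  0. -1.]
tool mm [0.9 0.2 1.1]
```

View pics/o4.png

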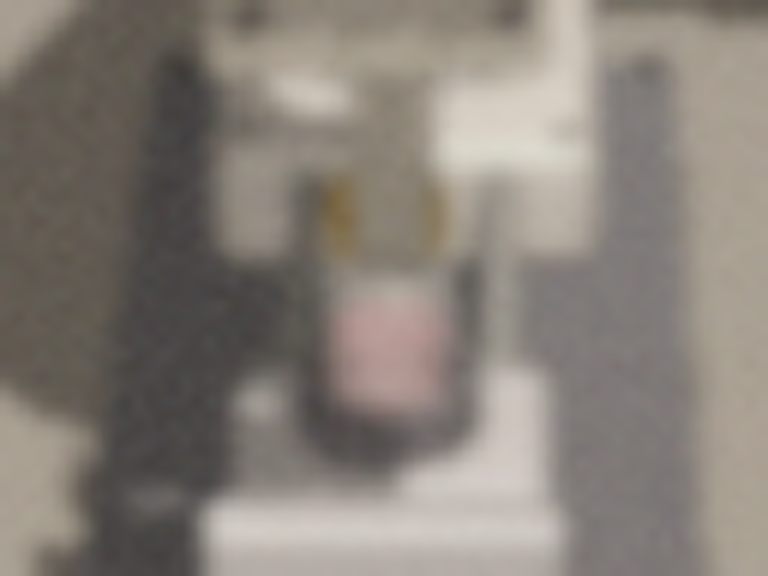

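>>> play_rows([
  [0.5,0,0,0,0,0,0.8],
  [0,0,0,0,0,0,0.65],
  [0,0,0,0,0,0,0.5],
  [0,0,0,0,0,0,0.4],
  [0,0,0,0,0,0,0.4],
  [-15,0,0,0,0,0,0.4],
  [-30,0,0,0,0,0,0.4],
  [-35,0,0,0,0,0,0.4],
  [-30,0,0,0,0,0,0.4],
  [0,0,0,0,0,0,0.4],
  [0,0,0,0,0,0,0.4],
])

```text
time: 11.9
eef_pos: [0.5351, 0.0952, 0.179]
tcp_rot: [14.0, 89.9, 8.2]
contact_force: [0.2, -0.2, -0.1]
width: 0.0555
```

```bash
python3 -c "
from h import *
q=snapshot('side')
to([.518,-.16,.09])
over(q,(323,205),32,12,'o5',[circ(.5372,.096,.065,.017),circ(.5372,.096,.049+.061,.0145)])
for n in ['vial','cradle','shaft','grip_mid']: print(n,[(np.round(d['point'],4).tolist(),round(d['p'],2)) for d in place_of(n,q)[:1]])"
```

```text
11.95 pos [0.5345 0.0951 0.1781] F [-0.   0.  -0.6] w 0.0558 ty ang 84.18 tx [-0. -0. -1.]
tool mm [  88.2 -255.5    9.4]
vial []
cradle [([0.5392, 0.099, 0.0468], 0.53)]
shaft [([0.516, -0.1089, 0.1036], 0.62)]
grip_mid [([0.5231, -0.1582, 0.1015], 0.65)]
```

View pics/o5.png

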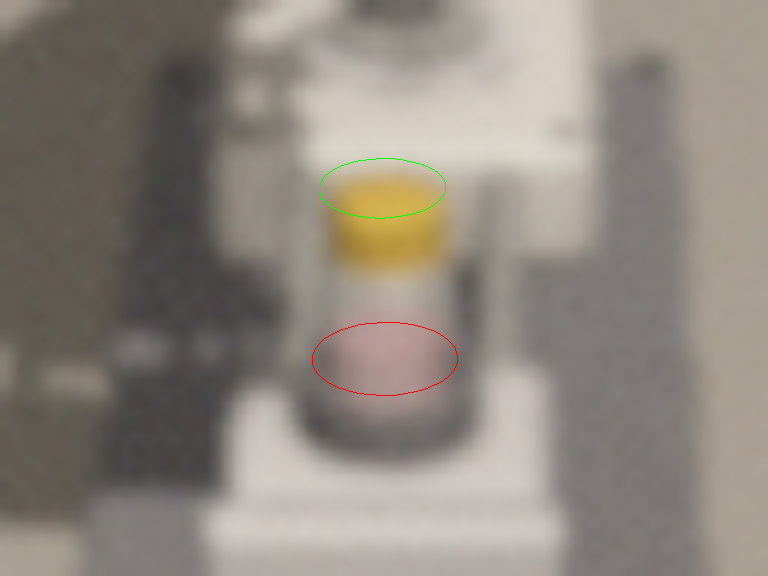

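```bash
python3 - <<'E'
from h import *
q=snapshot('side')
def rows(im,u,v):
    hsv=cv2.cvtColor(im,cv2.COLOR_RGB2HSV); 
    for r in range(v-8,v+9): print(r,hsv[r,u-1:u+2,1].astype(int).mean().round(),end='; ')
    print()
a=cv2.cvtColor(cv2.imread('pics/side0.png'),cv2.COLOR_BGR2RGB)
rows(a,326,256); c=circ(.5428,.2925,.061,.0135); print(proj(q,c)[:,1].min(),proj(q,c)[:,1].max())
rows(q['img'],322,200); c=circ(.5365,.0965,.110,.0135); print(proj(q,c)[:,1].min(),proj(q,c)[:,1].max())
for r in range(192,208):print(r,q['img'][r,314:332,0].tolist() , q['img'][r,322].tolist())
E
```

```text
248 36.0; 249 37.0; 250 50.0; 251 89.0; 252 133.0; 253 156.0; 254 161.0; 255 163.0; 256 160.0; 257 163.0; 258 165.0; 259 167.0; 260 165.0; 261 145.0; 262 97.0; 263 58.0; 264 45.0; 
250.1956763287688 257.0491030629977
192 21.0; 193 20.0; 194 30.0; 195 69.0; 196 127.0; 197 158.0; 198 161.0; 199 161.0; 200 167.0; 201 165.0; 202 156.0; 203 104.0; 204 56.0; 205 33.0; 206 34.0; 207 42.0; 208 46.0; 
193.94684114230733 198.57473183367642
192 [135, 144, 165, 193, 209, 215, 216, 217, 216, 217, 217, 217, 217, 217, 217, 216, 217, 217] [216, 210, 198]
193 [145, 152, 178, 201, 214, 218, 219, 217, 217, 217, 217, 218, 218, 218, 218, 219, 218, 216] [217, 211, 199]
194 [149, 153, 171, 193, 205, 209, 209, 209, 209, 206, 208, 207, 211, 211, 211, 210, 210, 205] [209, 201, 184]
195 [144, 141, 153, 170, 185, 193, 196, 200, 200, 200, 197, 199, 199, 197, 196, 196, 191, 183] [200, 179, 145]
196 [143, 139, 148, 157, 169, 182, 191, 199, 202, 202, 203, 200, 198, 192, 187, 184, 175, 164] [202, 170, 100]
197 [140, 140, 151, 153, 154, 167, 188, 201, 206, 207, 208, 207, 203, 195, 185, 181, 167, 152] [206, 172, 78]
1
[... 401 characters left out ...]
2, 164, 158, 144, 142] [180, 150, 64]
202 [130, 146, 157, 150, 143, 153, 163, 170, 179, 184, 186, 187, 179, 169, 150, 134, 126, 137] [179, 146, 69]
203 [125, 145, 155, 149, 148, 156, 168, 176, 185, 189, 189, 185, 177, 164, 140, 114, 112, 132] [185, 159, 109]
204 [121, 143, 153, 149, 147, 160, 167, 175, 183, 187, 190, 183, 172, 158, 133, 106, 105, 131] [183, 166, 142]
205 [107, 134, 146, 147, 148, 156, 166, 171, 179, 184, 184, 179, 167, 155, 132, 106, 102, 129] [179, 168, 156]
206 [99, 124, 139, 142, 145, 160, 168, 174, 180, 184, 184, 178, 169, 154, 133, 111, 109, 132] [180, 163, 155]
207 [99, 124, 139, 139, 147, 161, 173, 177, 181, 185, 186, 179, 170, 157, 134, 111, 109, 132] [181, 157, 152]
```

>>> play_rows([
  [0,-15,1,0,0,0,0.4],
  [0,-25,1,0,0,0,0.4],
  [0,-35,2,0,0,0,0.4],
  [0,-40,2,0,0,0,0.4],
  [0,-40,2,0,0,0,0.4],
  [0,-40,2,0,0,0,0.4],
  [0,-30,1,0,0,0,0.4],
  [0,-18,1,0,0,0,0.4],
  [10,-10,0.6,0,0,0,0.4],
  [20,0,0,0,0,0,0.4],
  [10,0,0,0,0,0,0.4],
  [0,0,0,0,0,0,0.4],
  [0,0,0,0,0,0,0.4],
  [0,0,0,0,0,0,0.4],
])

```text
time: 13.6
eef_pos: [0.5223, -0.1573, 0.139]
tcp_rot: [-1.6, 90.0, -7.3]
contact_force: [1.1, -0.6, -0.2]
width: 0.0557
```

```bash
python3 -c "
from h import *
q=snapshot('side');s=snapshot('top')
to([.5215,-.158,.09])
crop(q,(322,165),40,'s6',10);crop(s,(380,222),40,'t6',10)
for p in (q,s):
  for n in ['vial','shaft','grip_mid']: print(n,[(np.round(d['point'],4).tolist(),round(d['p'],2)) for d in place_of(n,p)[:1]])"
```

```text
13.7 pos [ 0.5223 -0.1574  0.1391] F [-1.1  0.2  0.4] w 0.0558 ty ang 84.22 tx [ 0.001 -0.    -1.   ]
tool mm [49.1 -0.6 -0.8]
vial [([0.536, 0.0986, 0.0487], 0.5)]
shaft [([0.5206, -0.1076, 0.1037], 0.85)]
grip_mid [([0.5419, -0.1014, 0.0546], 0.7)]
vial [([0.5218, 0.4417, -0.0019], 0.74)]
shaft [([0.5206, -0.1068, 0.1038], 0.83)]
grip_mid []
```

View pics/s6.png

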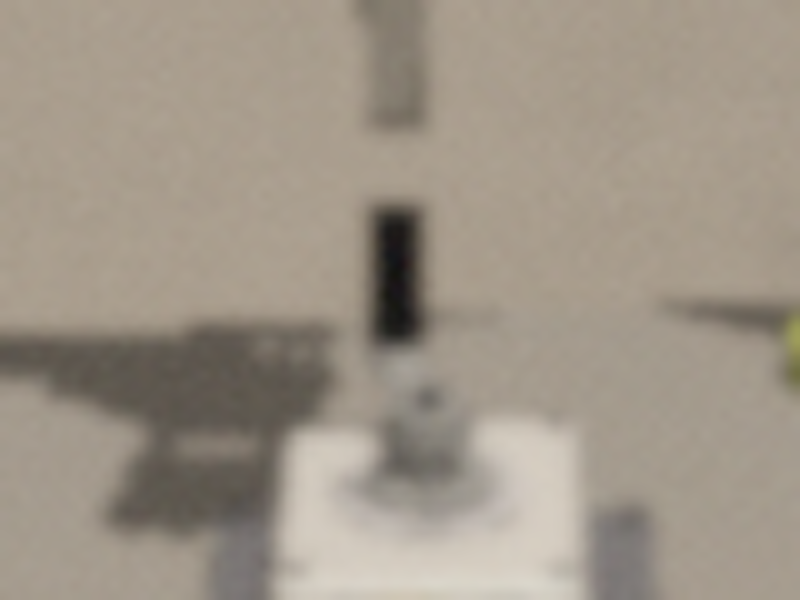

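View pics/t6.png

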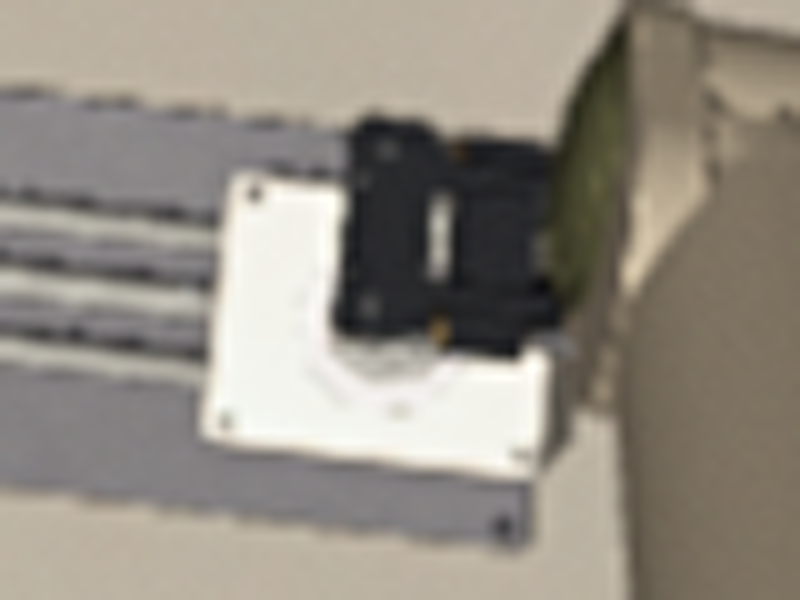

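>>> play_rows([
  [15,0,0,0,0,0,0.4],
  [20,0,0,0,0,0,0.4],
  [14,0,0,0,0,0,0.4],
  [0,0,0,0,0,0,0.4],
  [0,0,0,0,0,0,0.4],
  [0,0,0,0,0,0,0.6],
  [0,0,0,0,0,0,0.7],
  [0,0,0,0,0,0,0.8],
  [0,0,0,0,0,0,0.9],
  [0,0,0,0,0,0,0.9],
], squeeze=8)

```text
time: 15.0
eef_pos: [0.5221, -0.1582, 0.0899]
tcp_rot: [-34.9, 89.9, -40.7]
contact_force: [0.3, -7.1, 5.3]
width: 0.0204
```

```bash
python3 -c "
from h import *
q=snapshot('side');to([.5215,-.158,.09])
crop(q,(322,165),40,'s7',10)"
```

```text
15.05 pos [ 0.5221 -0.1586  0.0899] F [-1.1 -3.1  1.9] w 0.0201 ty ang 84.15 tx [ 0.001 -0.001 -1.   ]
tool mm [-0.1  0.6 -0.6]
```

View pics/s7.png

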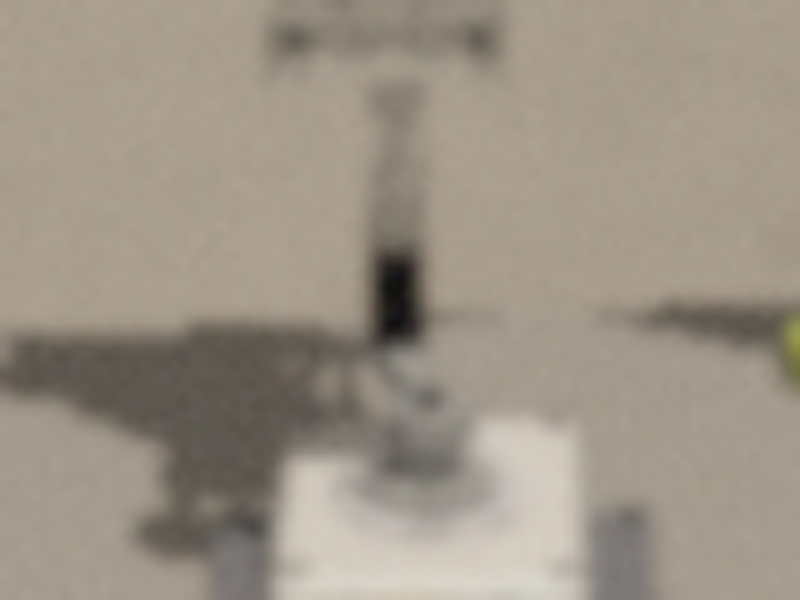

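```bash
cat >> h.py <<'E'
def gen(S,th0,n,step,r=.055,ramp=0,start=None,cl=0.9):
    """rows from angle th0 (deg), start = current commanded pos"""
    T=tool(); a=np.radians(84.15) if False else np.arctan2(T[1,1],T[0,1]); ty=np.array([np.cos(a),np.sin(a)]); tz=np.array([np.sin(a),-np.cos(a)])
    p=np.array(start if start is not None else np.array(S)+r*np.array([np.cos(np.radians(th0)),np.sin(np.radians(th0))]))
    th=th0; out=[]
    steps=step if hasattr(step,'__len__') else [step]*n
    for d in steps:
        th-=d; q=np.array(S)+r*np.array([np.cos(np.radians(th)),np.sin(np.radians(th))])
        row=[round(float((q-p)@ty*1e3),1),round(float((q-p)@tz*1e3),1)]
        p=p+(row[0]*ty+row[1]*tz)/1e3; out.append([0,*row,0,0,0,cl])
    print(out); print('end th',th,'cmd',p.round(5)); return p,th
E
python3 -c "
from h import *
gen([.517,-.1042],-84.8,0,[2,4,5,6,6,6,6,6,4,2,0,0])"
```

```text
[[0, -0.3, -1.9, 0, 0, 0, 0.9], [0, -0.5, -3.8, 0, 0, 0, 0.9], [0, -0.2, -4.8, 0, 0, 0, 0.9], [0, 0.3, -5.7, 0, 0, 0, 0.9], [0, 0.9, -5.7, 0, 0, 0, 0.9], [0, 1.5, -5.6, 0, 0, 0, 0.9], [0, 2.0, -5.4, 0, 0, 0, 0.9], [0, 2.6, -5.1, 0, 0, 0, 0.9], [0, 2.1, -3.3, 0, 0, 0, 0.9], [0, 1.1, -1.5, 0, 0, 0, 0.9], [0, -0.0, -0.0, 0, 0, 0, 0.9], [0, -0.0, -0.0, 0, 0, 0, 0.9]]
end th -131.8 cmd [ 0.48038 -0.14516]
```

>>> play_rows([
  [0,-1,0,0,0,0,0.9],
  [0,0,0,0,0,0,0.9],
  [0,0,0,0,0,0,0.9],
  [0,0,0,0,0,0,0.9],
], squeeze=40)

```text
time: 15.45
eef_pos: [0.5219, -0.1589, 0.0896]
tcp_rot: [-30.2, 90.0, -36.0]
contact_force: [-0.0, -2.7, 2.7]
width: 0.0192
```

>>> play_rows([
  [0,-0.3,-1.9,0,0,0,0.9],
  [0,-0.5,-3.8,0,0,0,0.9],
  [0,-0.2,-4.8,0,0,0,0.9],
  [0,0.3,-5.7,0,0,0,0.9],
  [0,0.9,-5.7,0,0,0,0.9],
  [0,1.5,-5.6,0,0,0,0.9],
  [0,2.0,-5.4,0,0,0,0.9],
  [0,2.6,-5.1,0,0,0,0.9],
  [0,2.1,-3.3,0,0,0,0.9],
  [0,1.1,-1.5,0,0,0,0.9],
  [0,0,0,0,0,0,0.9],
  [0,0,0,0,0,0,0.9],
])

```text
time: 16.65
eef_pos: [0.4783, -0.1451, 0.0894]
tcp_rot: [-170.9, 89.9, -176.8]
contact_force: [-2.0, -4.2, 3.7]
width: 0.0192
```

```bash
python3 -c "
from h import *
q=snapshot('side');to([.48038,-.14516,.09]);print(sense()['wrist_torque'])
crop(q,(322,185),40,'s8',10)"
```

```text
16.7 pos [ 0.4783 -0.1451  0.0894] F [-2.2 -5.5  5.1] w 0.0193 ty ang 84.15 tx [-0.002 -0.    -1.   ]
tool mm [-0.6  0.1  2.1]
[-1.2065295   0.42071545  0.00750305]
```

View pics/s8.png

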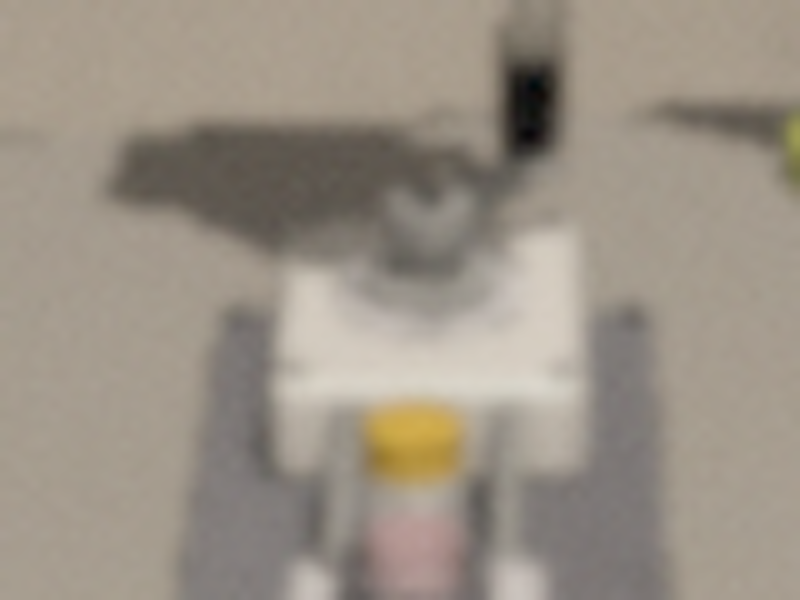

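```bash
python3 -c "
from h import *
gen([.515,-.1042],-131.9,0,[2,4,5,6,6,6,6,6,6,5,4,2,0,0],start=[.479,-.1444])"
```

```text
[[0, 0.3, -2.2, 0, 0, 0, 0.9], [0, 2.5, -2.9, 0, 0, 0, 0.9], [0, 3.4, -3.4, 0, 0, 0, 0.9], [0, 4.4, -3.7, 0, 0, 0, 0.9], [0, 4.8, -3.3, 0, 0, 0, 0.9], [0, 5.1, -2.7, 0, 0, 0, 0.9], [0, 5.3, -2.1, 0, 0, 0, 0.9], [0, 5.5, -1.6, 0, 0, 0, 0.9], [0, 5.7, -1.0, 0, 0, 0, 0.9], [0, 4.8, -0.3, 0, 0, 0, 0.9], [0, 3.8, -0.0, 0, 0, 0, 0.9], [0, 1.9, 0.1, 0, 0, 0, 0.9], [0, 0.0, -0.0, 0, 0, 0, 0.9], [0, 0.0, -0.0, 0, 0, 0, 0.9]]
end th -189.9 cmd [ 0.46086 -0.09479]
```

>>> play_rows([
  [0,0.3,-2.2,0,0,0,0.9],
  [0,2.5,-2.9,0,0,0,0.9],
  [0,3.4,-3.4,0,0,0,0.9],
  [0,4.4,-3.7,0,0,0,0.9],
  [0,4.8,-3.3,0,0,0,0.9],
  [0,5.1,-2.7,0,0,0,0.9],
  [0,5.3,-2.1,0,0,0,0.9],
  [0,5.5,-1.6,0,0,0,0.9],
  [0,5.7,-1.0,0,0,0,0.9],
  [0,4.8,-0.3,0,0,0,0.9],
  [0,3.8,0,0,0,0,0.9],
  [0,1.9,0.1,0,0,0,0.9],
  [0,0,0,0,0,0,0.9],
  [0,0,0,0,0,0,0.9],
])

```text
time: 18.1
eef_pos: [0.4604, -0.0957, 0.0894]
tcp_rot: [-157.2, 89.9, -163.1]
contact_force: [-2.4, -7.6, 2.0]
width: 0.0194
```

```bash
python3 -c "
from h import *
q=snapshot('side');to([.46086,-.09479,.09])
crop(q,(322,185),40,'s9',10)"
```

```text
18.15 pos [ 0.4604 -0.0957  0.0894] F [-2.4 -7.9  3.1] w 0.0192 ty ang 84.15 tx [-0.002 -0.001 -1.   ]
tool mm [-0.6  1.   0.4]
```

View pics/s9.png

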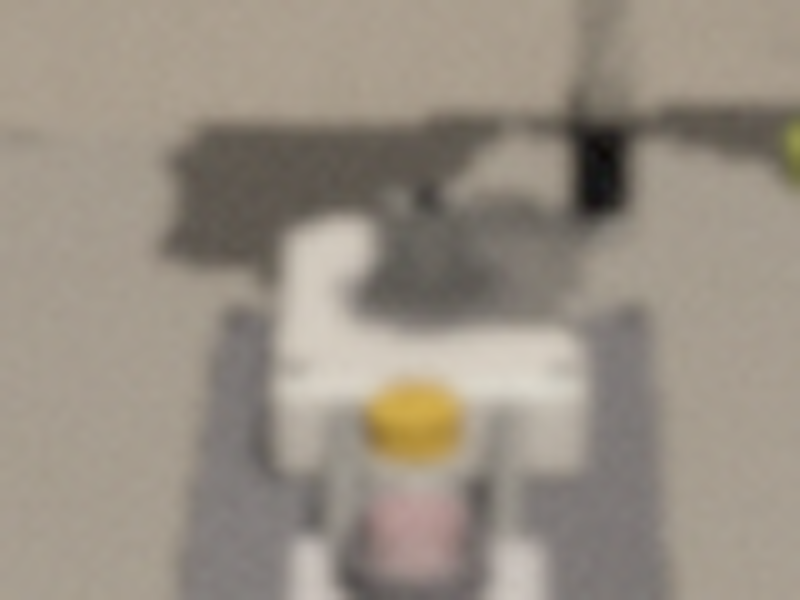

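```bash
python3 -c "
from h import *
gen([.515,-.1042],-189.9,0,[2,4]+[6]*16+[4,2],start=[.46086,-.09479])"
```

```text
[[0, 2.0, 0.1, 0, 0, 0, 0.9], [0, 3.8, 0.6, 0, 0, 0, 0.9], [0, 5.6, 1.3, 0, 0, 0, 0.9], [0, 5.4, 1.8, 0, 0, 0, 0.9], [0, 5.2, 2.5, 0, 0, 0, 0.9], [0, 5.0, 2.9, 0, 0, 0, 0.9], [0, 4.5, 3.5, 0, 0, 0, 0.9], [0, 4.3, 3.9, 0, 0, 0, 0.9], [0, 3.7, 4.4, 0, 0, 0, 0.9], [0, 3.3, 4.7, 0, 0, 0, 0.9], [0, 2.8, 5.1, 0, 0, 0, 0.9], [0, 2.3, 5.3, 0, 0, 0, 0.9], [0, 1.6, 5.5, 0, 0, 0, 0.9], [0, 1.1, 5.6, 0, 0, 0, 0.9], [0, 0.5, 5.7, 0, 0, 0, 0.9], [0, -0.1, 5.8, 0, 0, 0, 0.9], [0, -0.7, 5.7, 0, 0, 0, 0.9], [0, -1.3, 5.6, 0, 0, 0, 0.9], [0, -1.2, 3.7, 0, 0, 0, 0.9], [0, -0.7, 1.8, 0, 0, 0, 0.9]]
end th -297.9 cmd [ 0.54077 -0.05563]
```

>>> play_rows([
  [0,2.0,0.1,0,0,0,0.9],
  [0,3.8,0.6,0,0,0,0.9],
  [0,5.6,1.3,0,0,0,0.9],
  [0,5.4,1.8,0,0,0,0.9],
  [0,5.2,2.5,0,0,0,0.9],
  [0,5.0,2.9,0,0,0,0.9],
  [0,4.5,3.5,0,0,0,0.9],
  [0,4.3,3.9,0,0,0,0.9],
  [0,3.7,4.4,0,0,0,0.9],
  [0,3.3,4.7,0,0,0,0.9],
  [0,2.8,5.1,0,0,0,0.9],
  [0,2.3,5.3,0,0,0,0.9],
  [0,1.6,5.5,0,0,0,0.9],
  [0,1.1,5.6,0,0,0,0.9],
  [0,0.5,5.7,0,0,0,0.9],
  [0,-0.1,5.8,0,0,0,0.9],
  [0,-0.7,5.7,0,0,0,0.9],
  [0,-1.3,5.6,0,0,0,0.9],
  [0,-1.2,3.7,0,0,0,0.9],
  [0,-0.7,1.8,0,0,0,0.9],
])

```text
time: 20.15
eef_pos: [0.5426, -0.0561, 0.0902]
tcp_rot: [-2.2, 89.9, -8.0]
contact_force: [0.6, -4.5, 9.7]
width: 0.019
```

```bash
python3 -c "
from h import *
snapshot('side');q=snapshot('side');to([.54077,-.05563,.09])
crop(q,(322,195),40,'s10',10)
gen([.515,-.1042],-297.9,0,[2,4]+[6]*16+[4,2],start=[.54077,-.05563])"
```

```text
20.25 pos [ 0.5427 -0.0562  0.0903] F [ 1.4 -5.3  9.6] w 0.0192 ty ang 84.18 tx [ 0.002 -0.    -1.   ]
tool mm [ 0.3  0.4 -2. ]
[[0, -0.7, 1.7, 0, 0, 0, 0.9], [0, -1.7, 3.5, 0, 0, 0, 0.9], [0, -3.0, 4.9, 0, 0, 0, 0.9], [0, -3.4, 4.6, 0, 0, 0, 0.9], [0, -4.0, 4.2, 0, 0, 0, 0.9], [0, -4.3, 3.8, 0, 0, 0, 0.9], [0, -4.8, 3.3, 0, 0, 0, 0.9], [0, -5.0, 2.8, 0, 0, 0, 0.9], [0, -5.3, 2.2, 0, 0, 0, 0.9], [0, -5.5, 1.7, 0, 0, 0, 0.9], [0, -5.7, 1.1, 0, 0, 0, 0.9], [0, -5.7, 0.5, 0, 0, 0, 0.9], [0, -5.7, -0.1, 0, 0, 0, 0.9], [0, -5.8, -0.8, 0, 0, 0, 0.9], [0, -5.6, -1.3, 0, 0, 0, 0.9], [0, -5.4, -1.8, 0, 0, 0, 0.9], [0, -5.2, -2.5, 0, 0, 0, 0.9], [0, -5.0, -3.0, 0, 0, 0, 0.9], [0, -3.1, -2.2, 0, 0, 0, 0.9], [0, -1.4, -1.2, 0, 0, 0, 0.9]]
end th -405.9 cmd [ 0.5533  -0.14366]
```

View pics/s10.png

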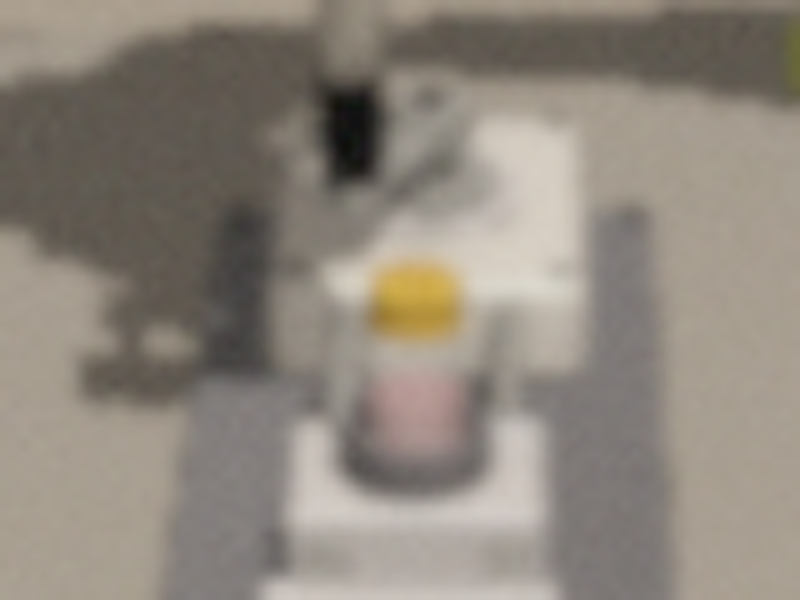

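>>> play_rows([
  [-0.5,-0.7,1.7,0,0,0,0.9],
  [-0.5,-1.7,3.5,0,0,0,0.9],
  [0,-3.0,4.9,0,0,0,0.9],
  [0,-3.4,4.6,0,0,0,0.9],
  [0,-4.0,4.2,0,0,0,0.9],
  [0,-4.3,3.8,0,0,0,0.9],
  [0,-4.8,3.3,0,0,0,0.9],
  [0,-5.0,2.8,0,0,0,0.9],
  [0,-5.3,2.2,0,0,0,0.9],
  [0,-5.5,1.7,0,0,0,0.9],
  [0,-5.7,1.1,0,0,0,0.9],
  [0,-5.7,0.5,0,0,0,0.9],
  [0,-5.7,-0.1,0,0,0,0.9],
  [0,-5.8,-0.8,0,0,0,0.9],
  [0,-5.6,-1.3,0,0,0,0.9],
  [0,-5.4,-1.8,0,0,0,0.9],
  [0,-5.2,-2.5,0,0,0,0.9],
  [0,-5.0,-3.0,0,0,0,0.9],
  [0,-3.1,-2.2,0,0,0,0.9],
  [0,-1.4,-1.2,0,0,0,0.9],
])

```text
time: 22.25
eef_pos: [0.5535, -0.1437, 0.0902]
tcp_rot: [153.1, 89.9, 147.3]
contact_force: [-2.5, 2.9, -7.9]
width: 0.019
```

```bash
python3 -c "
from h import *
snapshot('side');q=snapshot('side');to([.5533,-.14366,.09])
crop(q,(322,185),40,'s11',10)
gen([.515,-.1042],-405.9,0,[2,4]+[6]*16+[4,2],start=[.5533,-.14366])"
```

```text
22.35 pos [ 0.5536 -0.1436  0.0902] F [-3.9  2.  -8.7] w 0.0195 ty ang 84.2 tx [-0.001  0.001 -1.   ]
tool mm [ 0.2 -0.1 -0.3]
[[0, -1.5, -1.3, 0, 0, 0, 0.9], [0, -2.7, -2.7, 0, 0, 0, 0.9], [0, -3.8, -4.3, 0, 0, 0, 0.9], [0, -3.3, -4.7, 0, 0, 0, 0.9], [0, -2.8, -5.1, 0, 0, 0, 0.9], [0, -2.2, -5.3, 0, 0, 0, 0.9], [0, -1.7, -5.5, 0, 0, 0, 0.9], [0, -1.1, -5.6, 0, 0, 0, 0.9], [0, -0.5, -5.8, 0, 0, 0, 0.9], [0, 0.1, -5.7, 0, 0, 0, 0.9], [0, 0.7, -5.7, 0, 0, 0, 0.9], [0, 1.3, -5.6, 0, 0, 0, 0.9], [0, 1.9, -5.5, 0, 0, 0, 0.9], [0, 2.5, -5.2, 0, 0, 0, 0.9], [0, 2.9, -4.9, 0, 0, 0, 0.9], [0, 3.5, -4.6, 0, 0, 0, 0.9], [0, 3.9, -4.2, 0, 0, 0, 0.9], [0, 4.4, -3.8, 0, 0, 0, 0.9], [0, 3.1, -2.2, 0, 0, 0, 0.9], [0, 1.6, -1.1, 0, 0, 0, 0.9]]
end th -513.9 cmd [ 0.46559 -0.12842]
```

View pics/s11.png

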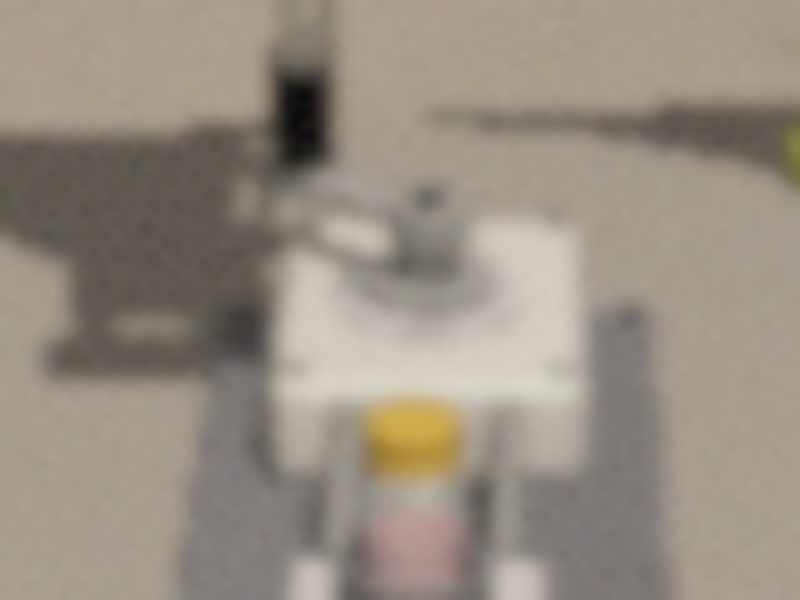

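>>> play_rows([
  [0.3,-1.5,-1.3,0,0,0,0.9],
  [0.3,-2.7,-2.7,0,0,0,0.9],
  [0,-3.8,-4.3,0,0,0,0.9],
  [0,-3.3,-4.7,0,0,0,0.9],
  [0,-2.8,-5.1,0,0,0,0.9],
  [0,-2.2,-5.3,0,0,0,0.9],
  [0,-1.7,-5.5,0,0,0,0.9],
  [0,-1.1,-5.6,0,0,0,0.9],
  [0,-0.5,-5.8,0,0,0,0.9],
  [0,0.1,-5.7,0,0,0,0.9],
  [0,0.7,-5.7,0,0,0,0.9],
  [0,1.3,-5.6,0,0,0,0.9],
  [0,1.9,-5.5,0,0,0,0.9],
  [0,2.5,-5.2,0,0,0,0.9],
  [0,2.9,-4.9,0,0,0,0.9],
  [0,3.5,-4.6,0,0,0,0.9],
  [0,3.9,-4.2,0,0,0,0.9],
  [0,4.4,-3.8,0,0,0,0.9],
  [0,3.1,-2.2,0,0,0,0.9],
  [0,1.6,-1.1,0,0,0,0.9],
])

```text
time: 24.35
eef_pos: [0.4662, -0.1289, 0.09]
tcp_rot: [-131.1, 90.0, -137.0]
contact_force: [1.4, -4.5, -3.9]
width: 0.0192
```

```bash
python3 -c "
from h import *
snapshot('side');q=snapshot('side');to([.46559,-.12842,.09])
gen([.515,-.1042],-513.9,0,[2,4]+[6]*16+[4,2],start=[.46559,-.12842])"
```

```text
24.45 pos [ 0.4662 -0.1289  0.09  ] F [-0.2 -3.6 -2.7] w 0.019 ty ang 84.19 tx [-0.001 -0.    -1.   ]
tool mm [-0.   0.4 -0.7]
[[0, 1.7, -1.0, 0, 0, 0, 0.9], [0, 3.4, -1.8, 0, 0, 0, 0.9], [0, 5.3, -2.2, 0, 0, 0, 0.9], [0, 5.5, -1.7, 0, 0, 0, 0.9], [0, 5.6, -1.1, 0, 0, 0, 0.9], [0, 5.8, -0.5, 0, 0, 0, 0.9], [0, 5.7, 0.1, 0, 0, 0, 0.9], [0, 5.7, 0.8, 0, 0, 0, 0.9], [0, 5.6, 1.3, 0, 0, 0, 0.9], [0, 5.5, 1.8, 0, 0, 0, 0.9], [0, 5.2, 2.5, 0, 0, 0, 0.9], [0, 4.9, 3.0, 0, 0, 0, 0.9], [0, 4.6, 3.4, 0, 0, 0, 0.9], [0, 4.2, 4.0, 0, 0, 0, 0.9], [0, 3.8, 4.3, 0, 0, 0, 0.9], [0, 3.3, 4.7, 0, 0, 0, 0.9], [0, 2.8, 5.1, 0, 0, 0, 0.9], [0, 2.2, 5.3, 0, 0, 0, 0.9], [0, 1.2, 3.6, 0, 0, 0, 0.9], [0, 0.5, 1.9, 0, 0, 0, 0.9]]
end th -621.9 cmd [ 0.50727 -0.04974]
```

>>> play_rows([
  [0,1.7,-1.0,0,0,0,0.9],
  [0,3.4,-1.8,0,0,0,0.9],
  [0,5.3,-2.2,0,0,0,0.9],
  [0,5.5,-1.7,0,0,0,0.9],
  [0,5.6,-1.1,0,0,0,0.9],
  [0,5.8,-0.5,0,0,0,0.9],
  [0,5.7,0.1,0,0,0,0.9],
  [0,5.7,0.8,0,0,0,0.9],
  [0,5.6,1.3,0,0,0,0.9],
  [0,5.5,1.8,0,0,0,0.9],
  [0,5.2,2.5,0,0,0,0.9],
  [0,4.9,3.0,0,0,0,0.9],
  [0,4.6,3.4,0,0,0,0.9],
  [0,4.2,4.0,0,0,0,0.9],
  [0,3.8,4.3,0,0,0,0.9],
  [0,3.3,4.7,0,0,0,0.9],
  [0,2.8,5.1,0,0,0,0.9],
  [0,2.2,5.3,0,0,0,0.9],
  [0,1.2,3.6,0,0,0,0.9],
  [0,0.5,1.9,0,0,0,0.9],
])

```text
time: 26.45
eef_pos: [0.5068, -0.0499, 0.0904]
tcp_rot: [-177.6, 89.8, 176.6]
contact_force: [-5.9, -1.4, 12.1]
width: 0.0192
```

```bash
python3 -c "
from h import *
snapshot('side');q=snapshot('side');to([.50727,-.04974,.09])
crop(q,(322,195),40,'s12',10)
gen([.515,-.1042],-621.9,0,[2,4]+[6]*15+[5,4,2],start=[.50727,-.04974])"
```

```text
26.55 pos [ 0.507  -0.0498  0.0905] F [-4.4 -1.1 12.3] w 0.0192 ty ang 84.19 tx [-0.002  0.    -1.   ]
tool mm [0.5 0.1 0.3]
[[0, 0.4, 1.9, 0, 0, 0, 0.9], [0, 0.7, 3.7, 0, 0, 0, 0.9], [0, 0.5, 5.8, 0, 0, 0, 0.9], [0, -0.1, 5.7, 0, 0, 0, 0.9], [0, -0.7, 5.7, 0, 0, 0, 0.9], [0, -1.4, 5.6, 0, 0, 0, 0.9], [0, -1.8, 5.5, 0, 0, 0, 0.9], [0, -2.5, 5.2, 0, 0, 0, 0.9], [0, -2.9, 4.9, 0, 0, 0, 0.9], [0, -3.5, 4.6, 0, 0, 0, 0.9], [0, -3.9, 4.2, 0, 0, 0, 0.9], [0, -4.4, 3.8, 0, 0, 0, 0.9], [0, -4.7, 3.3, 0, 0, 0, 0.9], [0, -5.1, 2.8, 0, 0, 0, 0.9], [0, -5.3, 2.2, 0, 0, 0, 0.9], [0, -5.5, 1.7, 0, 0, 0, 0.9], [0, -5.6, 1.1, 0, 0, 0, 0.9], [0, -4.8, 0.4, 0, 0, 0, 0.9], [0, -3.8, 0.1, 0, 0, 0, 0.9], [0, -2.0, -0.1, 0, 0, 0, 0.9]]
end th -728.9 cmd [ 0.56931 -0.11275]
```

View pics/s12.png

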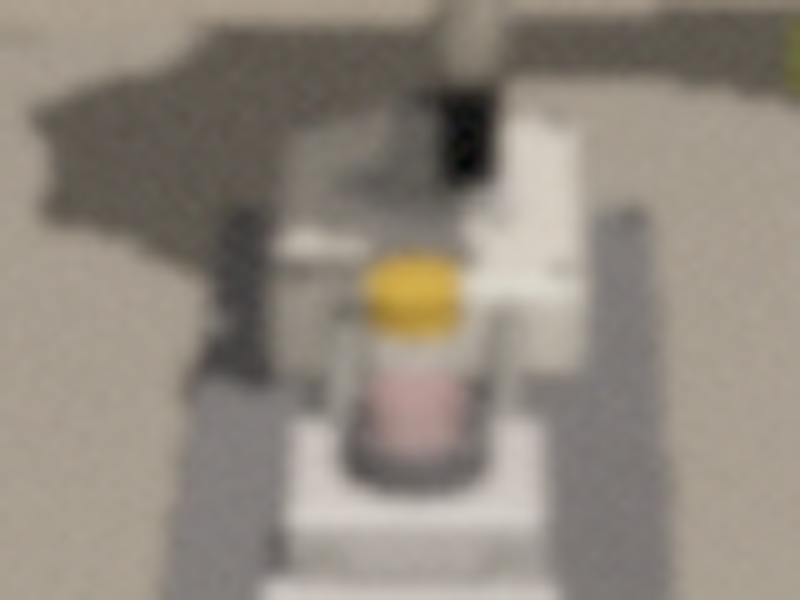

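>>> play_rows([
  [-0.3,0.4,1.9,0,0,0,0.9],
  [-0.3,0.7,3.7,0,0,0,0.9],
  [0,0.5,5.8,0,0,0,0.9],
  [0,-0.1,5.7,0,0,0,0.9],
  [0,-0.7,5.7,0,0,0,0.9],
  [0,-1.4,5.6,0,0,0,0.9],
  [0,-1.8,5.5,0,0,0,0.9],
  [0,-2.5,5.2,0,0,0,0.9],
  [0,-2.9,4.9,0,0,0,0.9],
  [0,-3.5,4.6,0,0,0,0.9],
  [0,-3.9,4.2,0,0,0,0.9],
  [0,-4.4,3.8,0,0,0,0.9],
  [0,-4.7,3.3,0,0,0,0.9],
  [0,-5.1,2.8,0,0,0,0.9],
  [0,-5.3,2.2,0,0,0,0.9],
  [0,-5.5,1.7,0,0,0,0.9],
  [0,-5.6,1.1,0,0,0,0.9],
  [0,-4.8,0.4,0,0,0,0.9],
  [0,-3.8,0.1,0,0,0,0.9],
  [0,-2.0,-0.1,0,0,0,0.9],
])

```text
time: 28.55
eef_pos: [0.5693, -0.1136, 0.0901]
tcp_rot: [-174.7, 89.9, 179.4]
contact_force: [-1.8, -3.9, -3.4]
width: 0.019
```

```bash
python3 -c "
from h import *
snapshot('side');q=snapshot('side');to([.56931,-.11275,.09])
gen([.515,-.1042],-728.9,0,[2,4,5,5,5,5,5,4,3,3,2,2,2,0,0],start=[.56931,-.11275])"
```

```text
28.65 pos [ 0.5693 -0.1135  0.0901] F [-3.7 -5.5 -4.2] w 0.0191 ty ang 84.16 tx [-0.002 -0.    -1.   ]
tool mm [ 0.1  0.7 -0.1]
[[0, -1.9, -0.1, 0, 0, 0, 0.9], [0, -3.8, -0.5, 0, 0, 0, 0.9], [0, -4.7, -0.9, 0, 0, 0, 0.9], [0, -4.6, -1.4, 0, 0, 0, 0.9], [0, -4.4, -1.8, 0, 0, 0, 0.9], [0, -4.3, -2.1, 0, 0, 0, 0.9], [0, -4.1, -2.5, 0, 0, 0, 0.9], [0, -3.1, -2.3, 0, 0, 0, 0.9], [0, -2.2, -1.8, 0, 0, 0, 0.9], [0, -2.2, -2.0, 0, 0, 0, 0.9], [0, -1.3, -1.3, 0, 0, 0, 0.9], [0, -1.3, -1.4, 0, 0, 0, 0.9], [0, -1.3, -1.5, 0, 0, 0, 0.9], [0, 0.0, 0.0, 0, 0, 0, 0.9], [0, 0.0, 0.0, 0, 0, 0, 0.9]]
end th -775.9 cmd [ 0.54582 -0.14975]
```

>>> play_rows([
  [0,-1.9,-0.1,0,0,0,0.9],
  [0,-3.8,-0.5,0,0,0,0.9],
  [0,-4.7,-0.9,0,0,0,0.9],
  [0,-4.6,-1.4,0,0,0,0.9],
  [0,-4.4,-1.8,0,0,0,0.9],
  [0,-4.3,-2.1,0,0,0,0.9],
  [0,-4.1,-2.5,0,0,0,0.9],
  [0,-3.1,-2.3,0,0,0,0.9],
  [0,-2.2,-1.8,0,0,0,0.9],
  [0,-2.2,-2.0,0,0,0,0.9],
  [0,-1.3,-1.3,0,0,0,0.9],
  [0,-1.3,-1.4,0,0,0,0.9],
  [0,-1.3,-1.5,0,0,0,0.9],
  [0,0,0,0,0,0,0.9],
  [0,0,0,0,0,0,0.9],
])

```text
time: 30.15
eef_pos: [0.547, -0.1491, 0.0904]
tcp_rot: [85.0, 89.9, 79.2]
contact_force: [-3.1, 5.0, -10.5]
width: 0.0194
```

```bash
python3 -c "
from h import *
snapshot('side');q=snapshot('side');to([.54582,-.14975,.09])
crop(q,(322,185),40,'s13',10)
gen([.515,-.1042],-775.9,0,[1.5]*8+[0,0],start=[.54582,-.14975])"
```

```text
30.25 pos [ 0.547  -0.1491  0.0904] F [ -2.1   4.5 -10.7] w 0.0194 ty ang 84.25 tx [ 0.     0.001 -1.   ]
tool mm [ 0.4 -0.8 -1.1]
[[0, -0.9, -1.1, 0, 0, 0, 0.9], [0, -0.9, -1.1, 0, 0, 0, 0.9], [0, -0.8, -1.2, 0, 0, 0, 0.9], [0, -0.8, -1.2, 0, 0, 0, 0.9], [0, -0.8, -1.2, 0, 0, 0, 0.9], [0, -0.8, -1.2, 0, 0, 0, 0.9], [0, -0.7, -1.3, 0, 0, 0, 0.9], [0, -0.7, -1.2, 0, 0, 0, 0.9], [0, 0.0, -0.0, 0, 0, 0, 0.9], [0, 0.0, -0.0, 0, 0, 0, 0.9]]
end th -787.9 cmd [ 0.53573 -0.15517]
```

View pics/s13.png

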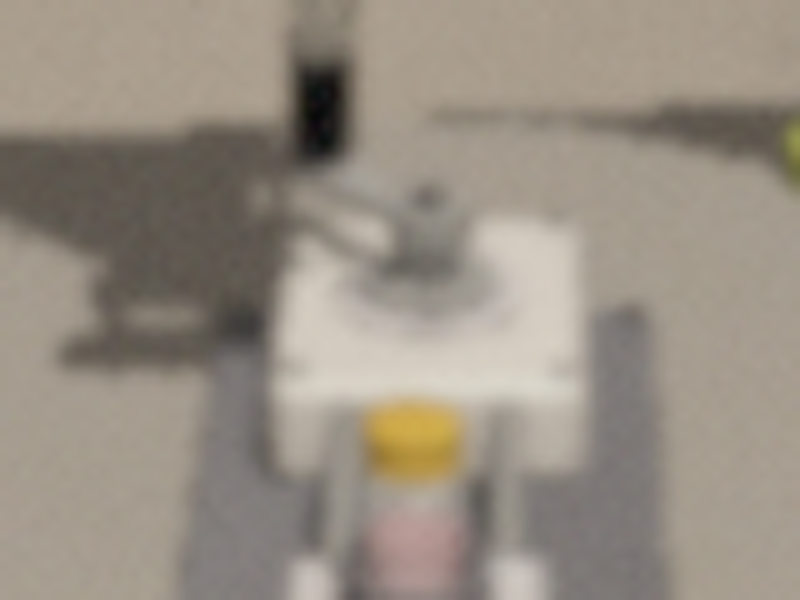

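```bash
python3 -c "
from h import *
gen([.515,-.1042],-775.9,0,[1.5]*6+[0,0],start=[.54582,-.14975],r=.0546)"
```

```text
[[0, -0.6, -1.4, 0, 0, 0, 0.9], [0, -0.9, -1.1, 0, 0, 0, 0.9], [0, -0.8, -1.1, 0, 0, 0, 0.9], [0, -0.8, -1.2, 0, 0, 0, 0.9], [0, -0.8, -1.2, 0, 0, 0, 0.9], [0, -0.7, -1.2, 0, 0, 0, 0.9], [0, -0.0, -0.0, 0, 0, 0, 0.9], [0, -0.0, -0.0, 0, 0, 0, 0.9]]
end th -784.9 cmd [ 0.5382  -0.15361]
```

>>> play_rows([
  [0.4,-0.6,-1.4,0,0,0,0.9],
  [0.3,-0.9,-1.1,0,0,0,0.9],
  [0,-0.8,-1.1,0,0,0,0.9],
  [0,-0.8,-1.2,0,0,0,0.9],
  [0,-0.8,-1.2,0,0,0,0.9],
  [0,-0.7,-1.2,0,0,0,0.9],
  [0,0,0,0,0,0,0.9],
  [0,0,0,0,0,0,0.9],
])

```text
time: 31.05
eef_pos: [0.5395, -0.1539, 0.09]
tcp_rot: [12.9, 90.0, 7.1]
contact_force: [-0.9, 5.2, -7.2]
width: 0.0191
```

```bash
cat >> h.py <<'E'
def rd(S=(.515,-.1042),n=4):
    F=[];P=[];W=[]
    for i in range(n):
        s=sense();F.append(s['contact_force']);P.append(s['eef_pos']);snapshot('side')
    F=np.mean(F,0);P=np.mean(P,0);d=P[:2]-S;th=np.arctan2(d[1],d[0]);t=np.array([np.sin(th),-np.cos(th)])
    print('t',s['time'],'F',F.round(1),'P',P.round(4),'th',(np.degrees(th)-720).round(2),'r',np.hypot(*d).round(4),'Ftan',(F[:2]@t).round(2),'Frad',(F[:2]@(d/np.hypot(*d))).round(2))
E
python3 -c "
from h import *
rd()
gen([.515,-.1042],-784.9,0,[1]*4+[0,0,0],start=[.5382,-.15361],r=.0546)"
```

```text
t 31.2 F [-1.1  4.8 -7.1] P [ 0.5396 -0.1539  0.09  ] th -783.73 r 0.0555 Ftan -1.18 Frad -4.78
[[0, -0.5, -0.9, 0, 0, 0, 0.9], [0, -0.5, -0.8, 0, 0, 0, 0.9], [0, -0.4, -0.8, 0, 0, 0, 0.9], [0, -0.5, -0.9, 0, 0, 0, 0.9], [0, 0.0, 0.0, 0, 0, 0, 0.9], [0, 0.0, 0.0, 0, 0, 0, 0.9], [0, 0.0, 0.0, 0, 0, 0, 0.9]]
end th -788.9 cmd [ 0.53463 -0.15516]
```

>>> play_rows([
  [0.4,-0.5,-0.9,0,0,0,0.9],
  [0,-0.5,-0.8,0,0,0,0.9],
  [0,-0.4,-0.8,0,0,0,0.9],
  [0,-0.5,-0.9,0,0,0,0.9],
  [0,0,0,0,0,0,0.9],
  [0,0,0,0,0,0,0.9],
])

```text
time: 31.85
eef_pos: [0.536, -0.1557, 0.0896]
tcp_rot: [-18.0, 90.0, -23.8]
contact_force: [-0.2, 4.0, -2.4]
width: 0.019
```

```bash
python3 -c "
from h import *
rd()
gen([.515,-.1042],-788.9,0,[1]*4+[0,0],start=[.53463,-.15516],r=.0546)"
```

```text
t 32.0 F [-0.1  3.3 -2.3] P [ 0.536  -0.1557  0.0896] th -787.85 r 0.0556 Ftan -1.11 Frad -3.07
[[0, -0.4, -0.8, 0, 0, 0, 0.9], [0, -0.4, -0.9, 0, 0, 0, 0.9], [0, -0.4, -0.9, 0, 0, 0, 0.9], [0, -0.4, -0.8, 0, 0, 0, 0.9], [0, 0.0, -0.0, 0, 0, 0, 0.9], [0, 0.0, -0.0, 0, 0, 0, 0.9]]
end th -792.9 cmd [ 0.53109 -0.15641]
```

>>> play_rows([
  [0,-0.4,-0.8,0,0,0,0.9],
  [0,-0.4,-0.9,0,0,0,0.9],
  [0,-0.4,-0.9,0,0,0,0.9],
  [0,-0.4,-0.8,0,0,0,0.9],
  [0,0,0,0,0,0,0.9],
  [0,0,0,0,0,0,0.9],
])

```text
time: 32.65
eef_pos: [0.5323, -0.157, 0.0895]
tcp_rot: [-25.6, 90.0, -31.4]
contact_force: [1.1, 2.1, -0.4]
width: 0.0189
```

```bash
python3 -c "
from h import *
rd(n=3)
gen([.515,-.1042],-792.9,0,[1]*4+[0,0],start=[.53109,-.15641],r=.0546)"
```

```text
t 32.75 F [ 0.8  2.2 -0.2] P [ 0.5323 -0.157   0.0895] th -791.84 r 0.0555 Ftan -1.41 Frad -1.82
[[0, -0.3, -0.9, 0, 0, 0, 0.9], [0, -0.4, -0.9, 0, 0, 0, 0.9], [0, -0.3, -0.9, 0, 0, 0, 0.9], [0, -0.3, -0.9, 0, 0, 0, 0.9], [0, -0.0, 0.0, 0, 0, 0, 0.9], [0, -0.0, 0.0, 0, 0, 0, 0.9]]
end th -796.9 cmd [ 0.52738 -0.15734]
```

>>> play_rows([
  [0,-0.3,-0.9,0,0,0,0.9],
  [0,-0.4,-0.9,0,0,0,0.9],
  [0,-0.3,-0.9,0,0,0,0.9],
  [0,-0.3,-0.9,0,0,0,0.9],
  [0,0,0,0,0,0,0.9],
  [0,0,0,0,0,0,0.9],
])

```text
time: 33.4
eef_pos: [0.5285, -0.1579, 0.0895]
tcp_rot: [-39.2, 90.0, -45.0]
contact_force: [1.5, 0.3, 1.4]
width: 0.0191
```

```bash
python3 -c "
from h import *
rd(n=3)
gen([.515,-.1042],-796.9,0,[1]*4+[0,0],start=[.52738,-.15734],r=.0546)"
```

```text
t 33.5 F [1.4 0.5 1.3] P [ 0.5286 -0.1579  0.0895] th -795.84 r 0.0554 Ftan -1.52 Frad -0.16
[[0, -0.3, -0.9, 0, 0, 0, 0.9], [0, -0.3, -0.9, 0, 0, 0, 0.9], [0, -0.3, -0.9, 0, 0, 0, 0.9], [0, -0.2, -0.9, 0, 0, 0, 0.9], [0, -0.0, -0.0, 0, 0, 0, 0.9], [0, -0.0, -0.0, 0, 0, 0, 0.9]]
end th -800.9 cmd [ 0.52369 -0.15807]
```

>>> play_rows([
  [0,-0.3,-0.9,0,0,0,0.9],
  [0,-0.3,-0.9,0,0,0,0.9],
  [0,-0.3,-0.9,0,0,0,0.9],
  [0,-0.2,-0.9,0,0,0,0.9],
  [0,0,0,0,0,0,0.9],
  [0,0,0,0,0,0,0.9],
])

```text
time: 34.15
eef_pos: [0.5248, -0.1586, 0.0895]
tcp_rot: [-32.5, 90.0, -38.3]
contact_force: [1.5, -0.9, 3.3]
width: 0.019
```

```bash
python3 -c "
from h import *
rd(n=3)
gen([.515,-.1042],-800.9,0,[1]*4+[0,0],start=[.52369,-.15807],r=.0549)"
```

```text
t 34.25 F [ 1.8 -1.3  3.1] P [ 0.5248 -0.1586  0.0895] th -799.76 r 0.0553 Ftan -1.59 Frad 1.57
[[0, -0.6, -0.9, 0, 0, 0, 0.9], [0, -0.2, -0.9, 0, 0, 0, 0.9], [0, -0.2, -1.0, 0, 0, 0, 0.9], [0, -0.2, -0.9, 0, 0, 0, 0.9], [0, 0.0, -0.0, 0, 0, 0, 0.9], [0, 0.0, -0.0, 0, 0, 0, 0.9]]
end th -804.9 cmd [ 0.51989 -0.15889]
```

>>> play_rows([
  [0,-0.6,-0.9,0,0,0,0.9],
  [0,-0.2,-0.9,0,0,0,0.9],
  [0,-0.2,-1.0,0,0,0,0.9],
  [0,-0.2,-0.9,0,0,0,0.9],
  [0,0,0,0,0,0,0.9],
  [0,0,0,0,0,0,0.9],
])

```text
time: 34.9
eef_pos: [0.5209, -0.1593, 0.0894]
tcp_rot: [-168.9, 90.0, -174.7]
contact_force: [1.1, -0.5, 1.6]
width: 0.0189
```

```bash
python3 -c "
from h import *
rd(n=3)
gen([.515,-.1042],-804.9,0,[1]*4+[0,0],start=[.51989,-.15889],r=.0551)"
```

```text
t 35.0 F [ 1.4 -0.6  2.1] P [ 0.5209 -0.1593  0.0894] th -803.9 r 0.0554 Ftan -1.31 Frad 0.71
[[0, -0.4, -0.9, 0, 0, 0, 0.9], [0, -0.1, -1.0, 0, 0, 0, 0.9], [0, -0.2, -0.9, 0, 0, 0, 0.9], [0, -0.1, -1.0, 0, 0, 0, 0.9], [0, 0.0, 0.0, 0, 0, 0, 0.9], [0, 0.0, 0.0, 0, 0, 0, 0.9]]
end th -808.9 cmd [ 0.51603 -0.1593 ]
```

>>> play_rows([
  [0,-0.4,-0.9,0,0,0,0.9],
  [0,-0.1,-1.0,0,0,0,0.9],
  [0,-0.2,-0.9,0,0,0,0.9],
  [0,-0.1,-1.0,0,0,0,0.9],
  [0,0,0,0,0,0,0.9],
  [0,0,0,0,0,0,0.9],
])

```text
time: 35.65
eef_pos: [0.517, -0.1596, 0.0894]
tcp_rot: [169.7, 90.0, 163.9]
contact_force: [1.3, -0.0, 2.1]
width: 0.019
```

```bash
python3 -c "
from h import *
rd(n=3)
gen([.515,-.1042],-808.9,0,[1]*4+[0,0],start=[.51603,-.1593],r=.0551)"
```

```text
t 35.75 F [ 1.4 -0.   2. ] P [ 0.517  -0.1597  0.0894] th -807.94 r 0.0555 Ftan -1.35 Frad 0.06
[[0, -0.1, -0.9, 0, 0, 0, 0.9], [0, -0.1, -1.0, 0, 0, 0, 0.9], [0, -0.1, -0.9, 0, 0, 0, 0.9], [0, -0.0, -1.0, 0, 0, 0, 0.9], [0, -0.0, -0.0, 0, 0, 0, 0.9], [0, -0.0, -0.0, 0, 0, 0, 0.9]]
end th -812.9 cmd [ 0.51222 -0.15921]
```

>>> play_rows([
  [0,-0.1,-0.9,0,0,0,0.9],
  [0,-0.1,-1.0,0,0,0,0.9],
  [0,-0.1,-0.9,0,0,0,0.9],
  [0,0,-1.0,0,0,0,0.9],
  [0,0,0,0,0,0,0.9],
  [0,0,0,0,0,0,0.9],
])

```text
time: 36.4
eef_pos: [0.5132, -0.1596, 0.0895]
tcp_rot: [-159.6, 90.0, -165.4]
contact_force: [2.2, -0.1, 1.2]
width: 0.0192
```

```bash
python3 -c "
from h import *
rd(n=3)
gen([.515,-.1042],-812.9,0,[1]*4+[0,0],start=[.51222,-.15921],r=.0551)"
```

```text
t 36.5 F [ 2.2 -0.1  1.9] P [ 0.5132 -0.1596  0.0894] th -811.84 r 0.0554 Ftan -2.23 Frad 0.04
[[0, -0.1, -1.0, 0, 0, 0, 0.9], [0, 0.0, -0.9, 0, 0, 0, 0.9], [0, 0.0, -1.0, 0, 0, 0, 0.9], [0, 0.0, -1.0, 0, 0, 0, 0.9], [0, 0.0, 0.0, 0, 0, 0, 0.9], [0, 0.0, 0.0, 0, 0, 0, 0.9]]
end th -816.9 cmd [ 0.50833 -0.15891]
```

>>> play_rows([
  [0,-0.1,-1.0,0,0,0,0.9],
  [0,0,-0.9,0,0,0,0.9],
  [0,0,-1.0,0,0,0,0.9],
  [0,0,-1.0,0,0,0,0.9],
  [0,0,0,0,0,0,0.9],
  [0,0,0,0,0,0,0.9],
])

```text
time: 37.15
eef_pos: [0.5094, -0.1593, 0.0895]
tcp_rot: [-28.1, 90.0, -33.9]
contact_force: [1.4, -0.5, 3.4]
width: 0.0191
```

```bash
python3 -c "
from h import *
rd(n=3)
gen([.515,-.1042],-816.9,0,[1]*4+[0,0],start=[.50833,-.15891],r=.0551)"
```

```text
t 37.25 F [ 2.  -0.5  2.5] P [ 0.5094 -0.1593  0.0895] th -815.77 r 0.0554 Ftan -1.99 Frad 0.26
[[0, 0.0, -0.9, 0, 0, 0, 0.9], [0, 0.1, -1.0, 0, 0, 0, 0.9], [0, 0.0, -0.9, 0, 0, 0, 0.9], [0, 0.1, -1.0, 0, 0, 0, 0.9], [0, 0.0, 0.0, 0, 0, 0, 0.9], [0, 0.0, 0.0, 0, 0, 0, 0.9]]
end th -820.9 cmd [ 0.50457 -0.15833]
```

>>> play_rows([
  [0,0,-0.9,0,0,0,0.9],
  [0,0.1,-1.0,0,0,0,0.9],
  [0,0,-0.9,0,0,0,0.9],
  [0,0.1,-1.0,0,0,0,0.9],
  [0,0,0,0,0,0,0.9],
  [0,0,0,0,0,0,0.9],
])

```text
time: 37.9
eef_pos: [0.5069, -0.1588, 0.0897]
tcp_rot: [-3.0, 89.9, -8.8]
contact_force: [5.3, -0.5, 0.6]
width: 0.0191
```

```bash
python3 -c "
from h import *
rd(n=3)
gen([.515,-.1042],-820.9,0,[1]*4+[0,0],start=[.50457,-.15833],r=.0551)"
```

```text
t 38.0 F [ 6.  -0.8  0.1] P [ 0.5069 -0.1588  0.0897] th -818.39 r 0.0552 Ftan -6.04 Frad -0.13
[[0, 0.1, -0.9, 0, 0, 0, 0.9], [0, 0.1, -1.0, 0, 0, 0, 0.9], [0, 0.2, -1.0, 0, 0, 0, 0.9], [0, 0.1, -0.9, 0, 0, 0, 0.9], [0, 0.0, -0.0, 0, 0, 0, 0.9], [0, 0.0, -0.0, 0, 0, 0, 0.9]]
end th -824.9 cmd [ 0.50084 -0.15745]
```

>>> play_rows([
  [0,0.1,-0.9,0,0,0,0.9],
  [0,0.1,-0.8,0,0,0,0.9],
  [0,0.1,-0.8,0,0,0,0.9],
  [0,0,0,0,0,0,0.9],
  [0,0,0,0,0,0,0.9],
])

```text
time: 38.55
eef_pos: [0.5056, -0.1585, 0.0898]
tcp_rot: [-3.4, 89.7, -9.2]
contact_force: [8.4, -1.5, -0.1]
width: 0.0188
```

```bash
python3 -c "
from h import *
rd(n=4)"
```

```text
t 38.7 F [ 8.5 -1.3 -1. ] P [ 0.5056 -0.1585  0.0898] th -819.87 r 0.0551 Ftan -8.64 Frad -0.18
```

>>> play_rows([
  [0,0.1,-0.8,0,0,0,0.9],
  [0,0.1,-0.8,0,0,0,0.9],
  [0,0,0,0,0,0,0.9],
  [0,0,0,0,0,0,0.9],
  [0,0,0,0,0,0,0.9],
])

```text
time: 39.25
eef_pos: [0.5047, -0.1583, 0.0899]
tcp_rot: [-3.7, 89.7, -9.5]
contact_force: [10.4, -1.6, -1.3]
width: 0.0193
```

```bash
python3 -c "
from h import *
rd(n=4)"
```

```text
t 39.4 F [ 9.9 -1.4 -1.9] P [ 0.5047 -0.1583  0.0899] th -820.8 r 0.055 Ftan -10.0 Frad -0.46
```

>>> play_rows([
  [0,-0.1,0.8,0,0,0,0.9],
  [0,-0.1,1.0,0,0,0,0.9],
  [0,-0.1,1.0,0,0,0,0.9],
  [0,-0.1,1.0,0,0,0,0.9],
  [0,0,0.8,0,0,0,0.9],
  [0,0,0,0,0,0,0.9],
  [0,0,0,0,0,0,0.9],
])

```text
time: 40.15
eef_pos: [0.5072, -0.1589, 0.0897]
tcp_rot: [-5.8, 89.9, -11.6]
contact_force: [5.3, -1.5, 1.2]
width: 0.0191
```

```bash
python3 -c "
from h import *
rd(n=3)"
```

```text
t 40.25 F [ 5.6 -1.   0.5] P [ 0.5072 -0.1589  0.0896] th -818.11 r 0.0552 Ftan -5.71 Frad 0.18
```

>>> play_rows([
  [0,0,0.8,0,0,0,0.9],
  [0,0,0.8,0,0,0,0.9],
  [0,0,0.8,0,0,0,0.9],
  [0,0,0,0,0,0,0.9],
  [0,0,0,0,0,0,0.9],
])

```text
time: 40.8
eef_pos: [0.5084, -0.1591, 0.0895]
tcp_rot: [-109.6, 90.0, -115.4]
contact_force: [3.6, -2.4, 2.2]
width: 0.019
```

```bash
python3 -c "
from h import *
rd(n=3)"
```

```text
t 40.9 F [ 3.  -2.6  2.7] P [ 0.5085 -0.1591  0.0895] th -816.81 r 0.0553 Ftan -3.34 Frad 2.25
```

Nearly relaxed; a bit more, then release gently.

>>> play_rows([
  [0,-0.1,0.6,0,0,0,0.9],
  [0,-0.1,0.6,0,0,0,0.9],
  [0,0,0,0,0,0,0.9],
  [0,0,0,0,0,0,0.9],
])

```text
time: 41.35
eef_pos: [0.5094, -0.1592, 0.0894]
tcp_rot: [-179.0, 90.0, 175.2]
contact_force: [1.5, -2.2, 4.1]
width: 0.0191
```

```bash
python3 -c "
from h import *
rd(n=3)"
```

```text
t 41.45 F [ 1.5 -2.2  4.1] P [ 0.5094 -0.1592  0.0894] th -815.77 r 0.0553 Ftan -1.73 Frad 2.05
```

>>> play_rows([
  [0,0,0,0,0,0,0.75],
  [0,0,0,0,0,0,0.6],
  [0,0,0,0,0,0,0.45],
  [0,0,0,0,0,0,0.4],
  [0,0,0,0,0,0,0.4],
  [-10,0,0,0,0,0,0.4],
  [-20,0,0,0,0,0,0.4],
  [-30,0,0,0,0,0,0.4],
  [-30,0,0,0,0,0,0.4],
  [-20,0,0,0,0,0,0.4],
  [0,0,0,0,0,0,0.4],
  [0,0,0,0,0,0,0.4],
])

```text
time: 42.7
eef_pos: [0.5097, -0.1592, 0.2]
tcp_rot: [-8.0, 89.9, -13.8]
contact_force: [0.3, -0.1, 0.4]
width: 0.0558
```

```bash
python3 -c "
from h import *
q=snapshot('side');s=snapshot('top');to([.5,0,0]);st()
crop(q,(322,190),50,'s20',8);save(s,'t20');save(q,'s21')
for p in (q,s):
  for n in ['vial','cradle','shaft','grip_mid','buffer_tip','small_vial','petri','beaker','tape']: print(n,[(np.round(d['point'],4).tolist(),round(d['p'],2)) for d in place_of(n,p)[:1]])"
```

```text
42.8 pos [ 0.5091 -0.1591  0.1988] F [-0.6  0.2  0.6] w 0.0554 ty ang 84.19 tx [-0.001  0.    -1.   ]
tool mm [198.8 157.3 -24.9]
{'time': 42.8, 'joints': [13.7296, 20.687, -3.3041, 115.9994, 1.6986, 43.4282, 93.5948], 'joint_vel': [0.0454, 0.6691, -0.1164, 0.1485, -0.0888, 0.0648, 0.071], 'joint_torque': [0.0467, -54.5985, 0.4415, -21.6581, 0.0236, 0.0858, 0.0007], 'eef_pos': [0.5091, -0.1591, 0.1988], 'tcp_rot': [175.9768, 89.9296, 170.1688], 'contact_force': [-0.5624, 0.1656, 0.6355], 'wrist_torque': [-0.0049, -0.0075, 0.024], 'width': 0.0554}
vial [([0.5354, 0.1007, 0.0512], 0.65)]
cradle []
shaft [([0.5171, -0.106, 0.1057], 0.81)]
grip_mid [([0.5103, -0.1587, 0.1015], 0.75)]
buffer_tip [([0.5455, -0.1037, 0.0568], 0.83)]
small_vial [([0.4267, 0.2922, 0.0043], 0.5)]
petri [([0.5206, 0.4454, -0.0026], 0.61)]
beaker []
tape [([0.3445, -0.284, -0.0017], 0.56)]
vial [([0.5366, 0.0952, 0.0512], 0.47)]
cradle [([0.5378, 0.1028, 0.0487], 0.62)]
shaft [([0.5226, -0.1047, 0.1027], 0.78)]
grip_mid []
buffer_tip [([0.5412, -0.1071, 0.0558], 0.5)]
small_vial [([0.4261, 0.2885, 0.0004], 0.41)]
petri [([0.5197, 0.444, -0.0025], 0.78)]
beaker [([0.8078, 0.071, 0.0019], 0.67)]
tape []
```

View pics/s20.png

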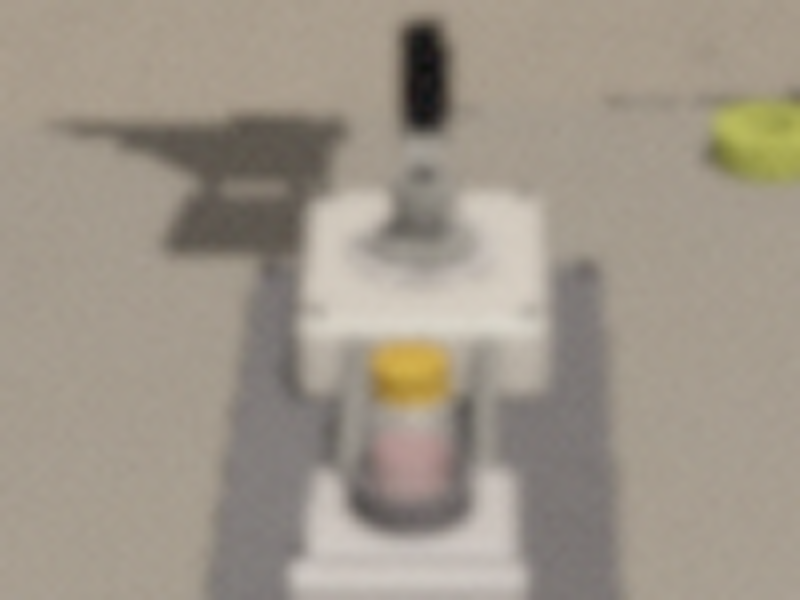

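View pics/t20.png

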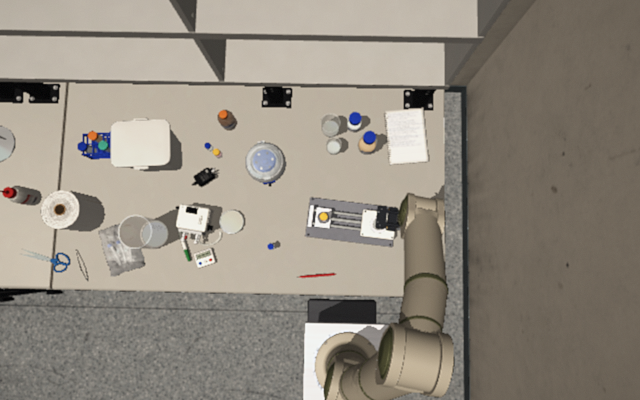

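```bash
python3 -c "
from h import *
print(sign_off())"
```

```text
the job is handed in; nothing more can be done
None
```

The job is done and handed in, with no verdict reported. The larger (orange-capped) vial stands in the cradle and the crank is resting, released, on its parked side.

**Vial:** I set it in the cradle and let go before touching the crank. The last pictures show it upright in the ring.

**Crank:** I took it by the upright grip and turned it clockwise a little over two turns, through the heavy point both times. Its motion followed the commanded circle to within 1–2 mm.

**Stop:** I crept up to it in 4° steps. The tangential force at the grip rose from about 2 N of friction to about 10 N, and I held it there for about 0.5 s. I then eased back to under 2 N, opened the fingers and lifted clear. That force puts the nose travel at about 1.0 mm; the angle reading put it at 1.3 mm or more, perhaps 1.9 mm. Either value is within the 0.7–2.3 mm allowed, but I did not measure the nose directly.

**Last checks:**
- **Released state:** The grip stands at about (0.510, -0.159), on the parked side. The tool reads no contact force.
- **Bystanders:** The small vial, petri dish, beaker and tape were found within a few millimetres of where they started.
- **Disagreement:** The networks' cradle positions (y 0.098–0.103) differed by a few millimetres from my own pixel fit (y about 0.096). I used the pixel fit, and the vial went in without resistance.
- **Missed detections:** The networks did not report the grip in the final top picture, where the arm hides it. They also missed the cradle and beaker in the side view and the tape in the top view.

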